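# Load a spring scale with ring weights until its pointer meets the green clip

## Task

Thread the brass ring weights one at a time down over the spring scale's guide post so that each rests on the pan, feeling gently for the post, which stands a little off the pan's centre. Stop as soon as the red pointer comes to rest level with the green clip, and leave the weights you do not need lying on the bench. Never lean hard on the scale, do not force the pan to its bottom stop or shift the clip, and leave everything else alone.

Things in the scene. Friction and masses are not known exactly. Their poses are not given: they have to be found in the camera images.
- scale: small grey spring scale, screwed down. Origin: on the bench top, on the vertical axis of its round pan; z up, +y towards its upright ruled plate, -x its front. Base plate 110 mm in x, y from -60 to +110 mm, 14 mm high. Pan: aluminium ring plate, 65 mm across, 29 mm hole. Ruled plate: 87 mm from the axis, 30 mm wide, top 114 mm above the bench. More than 20 N on any part spoils the scale
- axis_top (a point): point on the pan's axis, 128 mm above the bench: the height of the flat top of the fixed steel guide post (10 mm thick, 1 mm chamfer) that stands up through the pan. The post's own axis is always 5.5 mm from this point, in a direction that differs each time, is not reported and must be felt (or seen). The post gives downwards 0.8 N per mm for 14 mm, then stops hard; sideways it is rigid
- pan (a joint): how far the pan has sunk, m, 0 to 0.050 (bottom stop); its upper face lies 77 mm minus this above the bench. About 0.003 when empty; a spring of 196 N/m lets it sink about 10 mm for each ring weight, and it settles within about half a second
- pointer (a point): tip of the red pointer that the pan carries in front of the ruled plate; falls with the pan
- clip_centre (a point): centre of the green target clip on the ruled plate, 12 mm high: the pointer is level with it when its tip is within 6 mm above or below this point. Two or three weights are needed, depending on where it is set
- ring_a_centre (a point): brass ring weight lying flat, all four look alike: outer diameter 44 mm, height 24 mm, straight through hole of 15 mm, about 0.2 kg. The point is its centre, half-way up (12 mm above its underside); z is the hole's axis
- ring_b_centre (a point): brass ring weight lying flat, all four look alike: outer diameter 44 mm, height 24 mm, straight through hole of 15 mm, about 0.2 kg. The point is its centre, half-way up (12 mm above its underside); z is the hole's axis
- ring_c_centre (a point): brass ring weight lying flat, all four look alike: outer diameter 44 mm, height 24 mm, straight through hole of 15 mm, about 0.2 kg. The point is its centre, half-way up (12 mm above its underside); z is the hole's axis
- ring_d_centre (a point): brass ring weight lying flat, all four look alike: outer diameter 44 mm, height 24 mm, straight through hole of 15 mm, about 0.2 kg. The point is its centre, half-way up (12 mm above its underside); z is the hole's axis
- porcelain_crucible: bystander: white porcelain crucible, 41 mm wide, 32 mm high; origin at the centre of its underside
- red_stopper: bystander: red rubber stopper, 25 mm wide, 24 mm high; origin at the centre of its underside
- small_beaker: bystander: small glass beaker, 49 mm wide, 59 mm high; origin at the centre of its underside
- black_marker: bystander: black and red marker, 133 mm long, 17 mm thick, lying across the front of the bench; origin at the centre of its underside
Mind the look-alikes: they are no part of the job. Leave any orange look-alike of the part that bears ring_d_centre alone. Leave any purple look-alike of the part that bears ring_c_centre alone.

How it is judged:
By the outcome, as a careful person would: the job done as asked, in the order asked, and still so for the second after the job is handed in, with the robot touching nothing.
It also fails if it takes over 72 s, if anything falls off the work surface, if the arm or the gripper's body presses on something with over 40 N, if the wrist force passes 120 N, or if a joint passes its speed limit or range.

## Robot

A 7-joint arm with a two-finger parallel gripper is mounted at the origin on a cart in front of the work surface, level with it; the furniture and walls round the work are solid. World frame = base frame: x ahead of the robot, y to its left, z up, the work surface at z = 0. Lengths are in m, angles in rad, forces in N, time in s.
With the tool pointing down it reaches from about 0.425 to 1.025 m from the base axis. Payload 3.6 kg.
Tool frame: the origin (TCP) lies on the centre line of the jaws, within the pads' length; the fingertips stand 14 mm ahead of it and the grasp point (between the pads) lies 5 mm behind it; z points along the fingers, y is the direction in which the jaws open and shut (so a half turn about z gives the same grasp; the last joint's range is limited). The gripper opens to 85 mm and grips with 20 to 120 N. Pads are 22 mm wide; open, the fingers measure 114 mm over their backs; the gripper's body (76 mm by 85 mm) begins 54 mm behind the grasp point. The pads swing forward as they close: fully open they stand 13 mm farther back than shut.
Start: joints at [-1.389, 0.591, 0.048, 1.609, -0.033, 0.943, -0.034], TCP at [0.197, 0.698, 0.245] pointing down, gripper open.
Joint ranges: [-2.69, 2.69], [-0.47, 2.24], [-1.27, 1.36], [0.19, 2.51], [-1.53, 4.68], [0.08, 2.07], [-3.09, 3.09]. Speed limits (rad/s): [2.57, 2.57, 3.14, 3.14, 3.14, 3.14, 3.14].

## Interface

Orientations are given as a rotation vector (axis times angle).
In Python, from station import robot gives the robot as it stands.
- The arm moves only by the tool servo_tool, never from a script. Its argument "rows" is a list of rows, each an object of numbers: "tx", "ty", "tz": the shift along the tool's x, y, z in mm; "wx", "wy", "wz": the turn, a rotation vector about the tool's x, y, z in degrees; "gripper": the finger opening in mm, from 0 to 85.4. A call has exactly 10 rows; each row shifts and turns the commanded pose from where the row before left it, along the tool's axes as they then stand; what a row does not reach is not made up. A row lasts 1/10 s, in which the tool goes at most 50 mm and 8.59 degrees, less where a joint would pass 70% of its speed; a pose out of reach is approached as far as the arm can. A call with a gripper value outside its range is refused whole. The fingers move at their own pace and stop on an object; "newtons" is the grip in N (left out, the last holds). Time passes only in rows, so rows that do not move let the fingers close, or fill a call up. It gives the time, the measured TCP pose, the force and the opening at its end, in the units of the state.
- robot.observe(): the state, without advancing time (a new reading comes with each control period).
- robot.camera(name): name is "scene" or "top" or "wrist"; returns the picture (384x512x3 uint8, red, green, blue); there is no depth.
- robot.camera_params(name): a dict with "fx", "fy", "cx", "cy" (pixels), "dist_coeffs" ([k1, k2, p1, p2, k3] as OpenCV has them; the pictures are not rectified), "pose" (4x4, takes a point from camera to world coordinates). Camera axes: x right, y up, looking along -z (the intrinsics and any distortion apply to the point x, -y, -z); pixel columns grow to the right and rows downward; lengths in m; the calibration is good to about 2 mm. A picture is of the moment at which its call begins: read the wrist's pose just before it. camera_params takes no time and is no camera call; for the wrist camera it gives the pose at the moment of the call.
- robot.job_done(): hands the job in, once; it reports no verdict.
The state is a dict: "time": time; "joint_positions": joint angles; "joint_vel": joint speeds; "joint_efforts": joint torques, N m; "tool_pos": TCP position; "ee_rot": TCP orientation; "contact_force": force on the tool from outside, world axes, zero at the start; "ft_torque": the same for the moment, N m; "gripper_width": opening from 0.0 (shut) to 1.0 (fully open).
Only numpy, scipy, OpenCV 4.12 (cv2) and the standard library are available. Lean on these libraries where they do the work, as an engineer would, in place of code of your own. Each camera call takes 0.05 s, during which the arm holds its last target.

## Working session

There is one attempt and no reset: what is moved stays moved. The work goes in short steps, Python scripts to look and compute and a tool call to move; the robot and the scene stay as the last step left them, time stands still between calls to the robot, and variables do not carry over. Pictures are saved under pics/ and viewed, and the job is handed in when it is done.

Besides the shell and the picture viewer there is one more tool, called as name([rows], argument=value, ...), one row to a line, values as JSON. servo_tool: Moves the arm, as the interface text tells. Its arguments: {"type":"object","properties":{"rows":{"type":"array","items":{"type":"object","properties":{"tx":{"type":"number"},"ty":{"type":"number"},"tz":{"type":"number"},"wx":{"type":"number"},"wy":{"type":"number"},"wz":{"type":"number"},"gripper":{"type":"number"}}}},"newtons":{"type":"number"}},"required":["rows"]}

```bash
mkdir -p pics; ls
cat > h.py <<'E'
import numpy as np, cv2, json
from station import robot
def snap(n,f):
    p=robot.camera_params(n); im=np.array(robot.camera(n)); cv2.imwrite('pics/'+f+'.png',im[:,:,::-1])
    json.dump({k:(np.array(v).tolist()) for k,v in p.items()},open('pics/'+f+'.json','w')); return im,p
def load(f):
    return cv2.imread('pics/'+f+'.png')[:,:,::-1],json.load(open('pics/'+f+'.json'))
def K(p): return np.array([[p['fx'],0,p['cx']],[0,p['fy'],p['cy']],[0,0,1.]])
def ray(p,uv):
    q=cv2.undistortPoints(np.array([[uv]],float),K(p),np.array(p['dist_coeffs'],float))[0,0]
    T=np.array(p['pose']); d=T[:3,:3]@np.array([q[0],-q[1],-1.]); return T[:3,3],d/np.linalg.norm(d)
def onz(p,uv,z):
    o,d=ray(p,uv); return o+d*(z-o[2])/d[2]
def proj(p,X):
    T=np.array(p['pose']); c=T[:3,:3].T@(np.array(X,float)-T[:3,3]); c=np.array([c[0],-c[1],-c[2]])
    return cv2.projectPoints(c.reshape(1,1,3),np.zeros(3),np.zeros(3),K(p),np.array(p['dist_coeffs'],float))[0].ravel()
def tri(rs):
    A=np.zeros((3,3));b=np.zeros(3)
    for o,d in rs:
        M=np.eye(3)-np.outer(d,d);A+=M;b+=M@o
    x=np.linalg.solve(A,b); return x,[np.linalg.norm((np.eye(3)-np.outer(d,d))@(x-o)) for o,d in rs]
E
python3 - <<'E'
from h import *
for n in ['scene','top','wrist']:
    im,p=snap(n,n+'0'); print(n,p['fx'],p['dist_coeffs'],np.round(p['pose'],3).tolist())
print(robot.observe())
E
```

```text
pics
scene 349.9427539523845 [-0.00231562  0.          0.          0.          0.        ] [[-0.479, 0.612, -0.63, -0.177], [-0.878, -0.337, 0.34, 0.388], [-0.004, 0.716, 0.698, 0.896], [0.0, 0.0, 0.0, 1.0]]
top 411.7844427822013 [0.00296378 0.         0.         0.         0.        ] [[0.029, 0.983, -0.183, 0.357], [-0.999, 0.026, -0.018, -0.019], [-0.013, 0.183, 0.983, 1.098], [0.0, 0.0, 0.0, 1.0]]
wrist 293.1208128417359 [0.01311194 0.         0.         0.         0.        ] [[0.272, -0.924, -0.27, 0.129], [0.962, 0.26, 0.08, 0.717], [-0.003, -0.281, 0.96, 0.373], [0.0, 0.0, 0.0, 1.0]]
{'time': 0.15, 'joint_positions': array([-1.38950818,  0.59192793,  0.04832865,  1.60952649, -0.03332695,
        0.94269953, -0.03368384]), 'joint_vel': array([ 0.00119533, -0.00126915, -0.00051147, -0.00469836, -0.00028058,
        0.00184036,  0.00093161]), 'joint_efforts': array([ 3.35055098e-03, -5.49252963e+01,  1.54955126e+00, -1.98454142e+01,
        9.51098307e-03,  5.71344397e-03, -3.58625044e-06]), 'tool_pos': array([0.19654692, 0.69720959, 0.24439031]), 'ee_rot': array([-4.30157273e-01, -3.11184759e+00,  2.74714486e-03]), 'contact_force': array([0.15181195, 0.02942912, 0.14888071]), 'ft_torque': array([ 0.03674449, -0.00272574, -0.01996297]), 'gripper_width': 1.0005203712061097}
```

View pics/scene0.png

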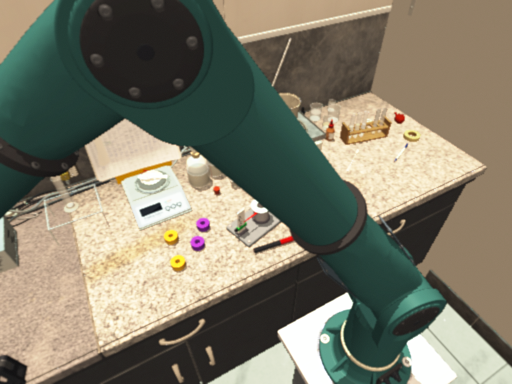

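View pics/top0.png

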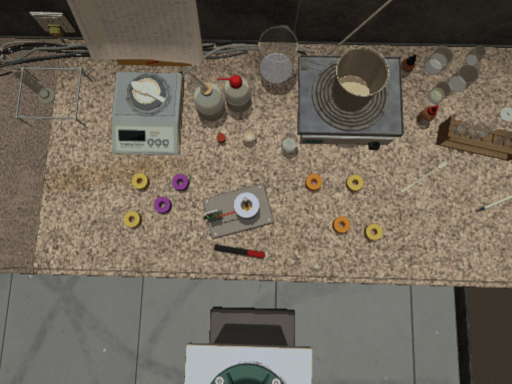

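View pics/wrist0.png

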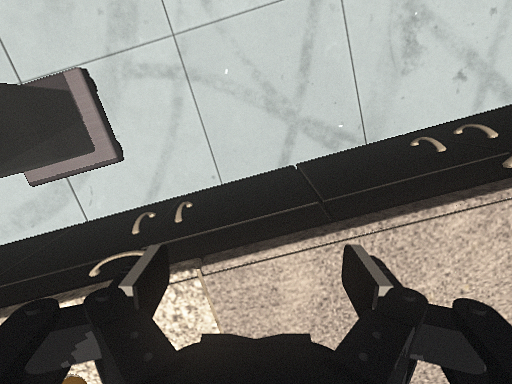

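The top view shows four brass rings near (140,181), (132,219), (355,183) and (374,232). The purple look-alikes are at (180,182) and (162,205), the orange ones at (314,182) and (341,224), and the scale is near (240,208).

Run:
```python
from h import *
im,p=load('top0')
hsv=cv2.cvtColor(np.ascontiguousarray(im),cv2.COLOR_RGB2HSV)
for nm,(u,v) in dict(y1=(140,181),y2=(132,219),y3=(355,183),y4=(374,232),o1=(314,182),p1=(180,182),pan=(247,206)).items():
    m=((hsv[...,1]>(130 if nm!='pan' else 0))&(hsv[...,2]>(90 if nm!='pan' else 190))).astype(np.uint8)
    w=np.zeros_like(m); w[v-17:v+18,u-17:u+18]=m[v-17:v+18,u-17:u+18]
    cs,_=cv2.findContours(w,cv2.RETR_EXTERNAL,cv2.CHAIN_APPROX_NONE); c=max(cs,key=cv2.contourArea)
    (cu,cv_),r=cv2.minEnclosingCircle(c); M=cv2.moments(c); cc=(M['m10']/M['m00'],M['m01']/M['m00'])
    z=.018 if nm!='pan' else .074
    print(nm,np.round(cc,1),round(r,1),'h/s',hsv[v+7,u],np.round(onz(p,cc,z),4), 'r_m',r*1.08/p['fx'])
a=cv2.resize(im[170:270,180:300],None,fx=6,fy=6,interpolation=cv2.INTER_CUBIC); cv2.imwrite('pics/z1.png',a[:,:,::-1])
im,p=load('scene0')
a=cv2.resize(im[170:270,150:300],None,fx=5,fy=5,interpolation=cv2.INTER_CUBIC); cv2.imwrite('pics/z2.png',a[:,:,::-1])
```

```text
y1 [139.3 180.5] 8.3 h/s [ 24 155 123] [0.5697 0.3061 0.018 ] r_m 0.021875589005856535
y2 [131.6 218.8] 8.3 h/s [ 20 156 170] [0.466  0.3183 0.018 ] r_m 0.021718516663680597
y3 [354.7 182.4] 8.0 h/s [ 21 159 120] [ 0.5795 -0.2702  0.018 ] r_m 0.021054982440465532
y4 [373.4 231.5] 8.5 h/s [ 22 152 170] [ 0.4503 -0.3165  0.018 ] r_m 0.022314562655796084
o1 [313.5 181.5] 8.3 h/s [ 17 190 125] [ 0.5791 -0.1606  0.018 ] r_m 0.021707228605458363
p1 [179.8 181.9] 7.4 h/s [149 140  93] [0.5686 0.197  0.018 ] r_m 0.019401788410307395
pan [246.2 204.7] 11.9 h/s [111  22 199] [0.5038 0.0152 0.074 ] r_m 0.03112185935493363
```

View pics/z1.png

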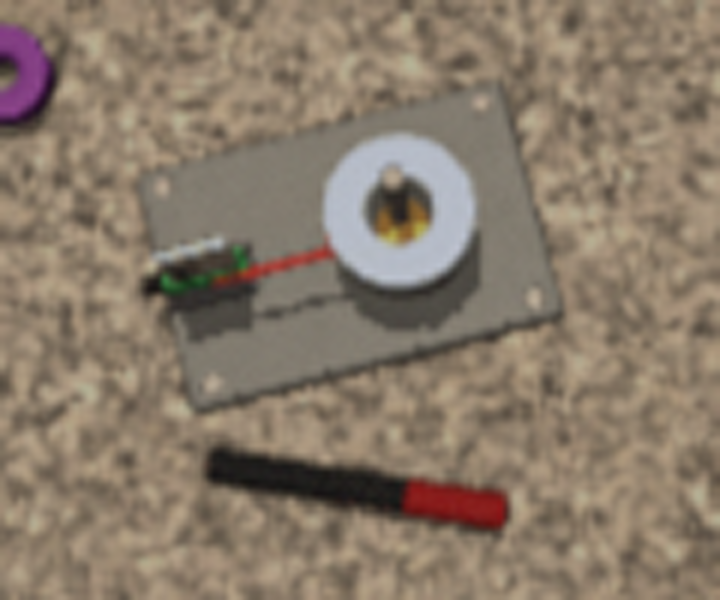

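View pics/z2.png

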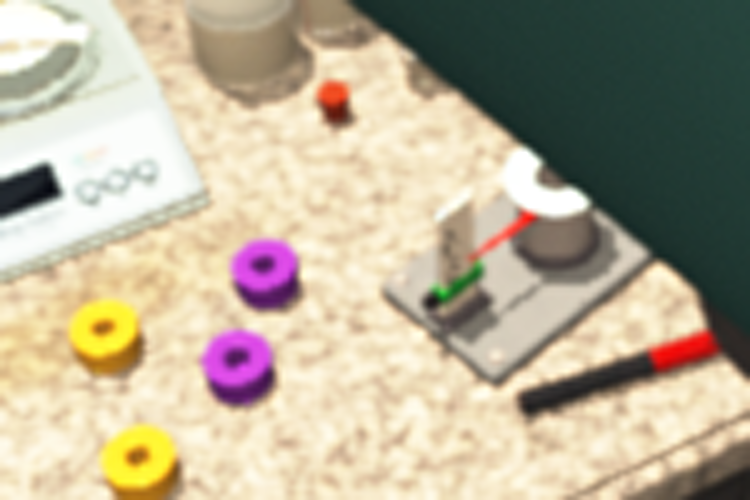

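Run:
```python
from h import *
im,p=load('top0')
f=lambda q:(180+(q[0]+.5)/6-.5,170+(q[1]+.5)/6-.5)
C=[onz(p,f(q),.014) for q in [(140,182),(500,85),(560,315),(200,410)]]
print(np.round(C,4), [round(np.linalg.norm(C[i]-C[i-1]),4) for i in range(4)])
ey=(C[0]-C[1]+C[3]-C[2])[:2]; ey/=np.linalg.norm(ey); ex=np.array([ey[1],-ey[0]]); print('ey',ey,'ex',ex,'ang ey',np.degrees(np.arctan2(ey[1],ey[0])))
m=np.mean(C,0)[:2]; print('origin from plate',m-ey*.025)
t=onz(p,f((392,177)),.128); print('post top',t)
pc=onz(p,(246.2,204.7),.074)[:2]; print('pan',pc)
d=t[:2]-pc; print('offset',d*1e3,np.linalg.norm(d)*1e3)
print('p2',onz(p,(162,205),.018))
```

```text
[[ 0.5221  0.1329  0.014 ]
 [ 0.5702 -0.0259  0.014 ]
 [ 0.468  -0.0547  0.014 ]
 [ 0.4221  0.1016  0.014 ]] [np.float64(0.1048), np.float64(0.166), np.float64(0.1062), np.float64(0.1629)]
ey [-0.28576357  0.95830015] ex [0.95830015 0.28576357] ang ey 106.60449603638021
origin from plate [0.50275542 0.01451727]
post top [0.50936769 0.0168133  0.128     ]
pan [0.50369964 0.01512547]
offset [5.66805848 1.68782464] 5.91402054515062
p2 [0.50495104 0.24041793 0.018     ]
```

```bash
cat >> h.py <<'E'
from scipy.spatial.transform import Rotation as Rn
def plan(target,xang,n):
    s=robot.observe(); R=Rn.from_rotvec(s['ee_rot']).as_matrix(); p=s['tool_pos']
    ex=np.array([np.cos(np.radians(xang)),np.sin(np.radians(xang)),0]); ez=np.array([0,0,-1.]); Rt=np.c_[ex,np.cross(ez,ex),ez]
    w=Rn.from_matrix(R.T@Rt).as_rotvec(); step=Rn.from_rotvec(w/n).as_matrix()
    A=np.zeros((3,3)); M=np.eye(3)
    for k in range(n): A+=R@M; M=M@step
    t=np.linalg.solve(A,np.array(target)-p)
    print('n',n,'t mm/row',np.round(t*1e3,2),'w deg/row',np.round(np.degrees(w)/n,3),'| total t',np.round(t*1e3*n,1))
E
python3 - <<'E'
from h import *
plan((.466,.318,.145),106.6,10)
plan((.466,.318,.145),106.6,9)
E
```

```text
n 10 t mm/row [-47.29 -10.84   9.96] w deg/row [-0.009  0.006  5.766] | total t [-472.9 -108.4   99.6]
n 9 t mm/row [-52.47 -12.33  11.07] w deg/row [-1.000e-02  6.000e-03  6.407e+00] | total t [-472.2 -111.    99.6]
```

servo_tool([
  {"tx":-47.3,"ty":-10.8,"tz":10,"wz":5.77,"gripper":62},
  {"tx":-47.3,"ty":-10.8,"tz":10,"wz":5.77,"gripper":62},
  {"tx":-47.3,"ty":-10.8,"tz":10,"wz":5.77,"gripper":62},
  {"tx":-47.3,"ty":-10.8,"tz":10,"wz":5.77,"gripper":62},
  {"tx":-47.3,"ty":-10.8,"tz":10,"wz":5.77,"gripper":62},
  {"tx":-47.3,"ty":-10.8,"tz":10,"wz":5.77,"gripper":62},
  {"tx":-47.3,"ty":-10.8,"tz":10,"wz":5.77,"gripper":62},
  {"tx":-47.3,"ty":-10.8,"tz":10,"wz":5.77,"gripper":62},
  {"tx":-47.3,"ty":-10.8,"tz":10,"wz":5.77,"gripper":62},
  {"tx":-47.3,"ty":-10.8,"tz":10,"wz":5.77,"gripper":62},
], newtons=30)

```text
invalid input
```

Run:
```python
from h import *
print(robot.observe()['tool_pos'],robot.observe()['contact_force'])
plan((.466,.318,.145),106.6,10)
```

```text
[0.19654692 0.69720959 0.24439031] [0.15181195 0.02942912 0.14888071]
n 10 t mm/row [-47.29 -10.84   9.96] w deg/row [-0.009  0.006  5.766] | total t [-472.9 -108.4   99.6]
```

servo_tool([
  {"tx":-47,"ty":-11,"tz":10,"wx":0,"wy":0,"wz":5.8,"gripper":62},
  {"tx":-47,"ty":-11,"tz":10,"wx":0,"wy":0,"wz":5.8,"gripper":62},
  {"tx":-47,"ty":-11,"tz":10,"wx":0,"wy":0,"wz":5.8,"gripper":62},
  {"tx":-47,"ty":-11,"tz":10,"wx":0,"wy":0,"wz":5.8,"gripper":62},
  {"tx":-47,"ty":-11,"tz":10,"wx":0,"wy":0,"wz":5.8,"gripper":62},
  {"tx":-47,"ty":-11,"tz":10,"wx":0,"wy":0,"wz":5.8,"gripper":62},
  {"tx":-47,"ty":-11,"tz":10,"wx":0,"wy":0,"wz":5.8,"gripper":62},
  {"tx":-47,"ty":-11,"tz":10,"wx":0,"wy":0,"wz":5.8,"gripper":62},
  {"tx":-47,"ty":-11,"tz":10,"wx":0,"wy":0,"wz":5.8,"gripper":62},
  {"tx":-47,"ty":-11,"tz":10,"wx":0,"wy":0,"wz":5.8,"gripper":62},
], newtons=30)

```text
time: 1.15
tool_pos: [0.4631, 0.3171, 0.145]
ee_rot: [1.89, 2.508, 0.002]
contact_force: [0.5, 0.4, 0.3]
gripper_width: 0.725
```

Run:
```python
from h import *
print(robot.observe()['time'],robot.observe()['tool_pos'],robot.observe()['contact_force'])
plan((.466,.318,.145),106.6,10)
```

```text
1.15 [0.46310284 0.31707487 0.14504947] [0.52335951 0.39582316 0.31983409]
n 10 t mm/row [0.01 0.3  0.01] w deg/row [ 0.009  0.001 -0.06 ] | total t [0.1 3.  0.1]
```

Run:
```python
from h import *
robot.camera('scene')
im,p=snap('wrist','w1'); print(robot.observe()['tool_pos'],robot.observe()['joint_vel'].round(3))
s=robot.observe(); print(proj(p,s['tool_pos']-[0,0,.121]))
hsv=cv2.cvtColor(np.ascontiguousarray(im),cv2.COLOR_RGB2HSV)
m=((hsv[...,1]>130)&(hsv[...,2]>90)&(hsv[...,0]>15)&(hsv[...,0]<32)).astype(np.uint8)
cs,h=cv2.findContours(m,cv2.RETR_CCOMP,cv2.CHAIN_APPROX_NONE)
for c,hh in zip(cs,h[0]):
    if cv2.contourArea(c)>80: print(cv2.contourArea(c),cv2.fitEllipse(c),hh)
```

```text
[0.46230308 0.30875223 0.14403507] [-0.055  0.004 -0.088 -0.086 -0.022  0.005 -0.   ]
[255.51722636 188.46776781]
1599.5 ((366.0588073730469, 220.92868041992188), (42.30257034301758, 48.273197174072266), 65.37610626220703) [ 2 -1  1 -1]
219.0 ((365.5040588378906, 220.8121337890625), (15.635944366455078, 17.995813369750977), 64.85086822509766) [-1 -1 -1  0]
1792.0 ((260.61480712890625, 178.19482421875), (47.23554992675781, 48.41388702392578), 82.06696319580078) [-1  3  5 -1]
258.5 ((260.67034912109375, 178.36453247070312), (17.857826232910156, 18.714107513427734), 71.9096450805664) [-1 19 -1  4]
```

View pics/w1.png

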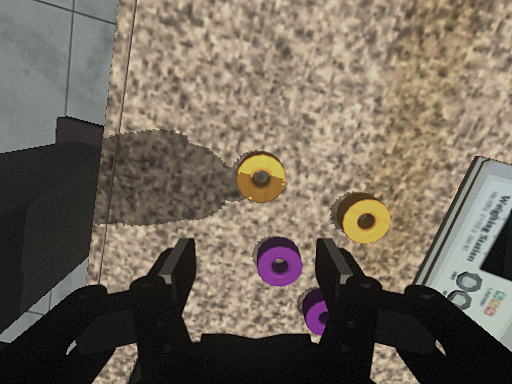

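The wrist view shows the target brass ring at (261,178), a second brass ring at (366,221) and the purple ones at (279,262) and (320,312).

Run:
```python
from h import *
im,p=load('w1')
for uv in [(260.7,178.3),(365.6,220.8)]: print(onz(p,uv,.022))
r=robot.observe();print(r['tool_pos'],r['joint_vel'].round(3),r['time'])
plan(list(onz(p,(260.7,178.3),.022)[:2])+[.10],106.6,10)
```

```text
[0.46433049 0.31855597 0.022     ]
[0.56686848 0.30534892 0.022     ]
[0.46230308 0.30875223 0.14403507] [-0.055  0.004 -0.088 -0.086 -0.022  0.005 -0.   ] 1.25
n 10 t mm/row [0.9  0.48 4.4 ] w deg/row [-0.031  0.039 -0.109] | total t [ 9.   4.8 44. ]
```

servo_tool([
  {"tx":0,"ty":0,"tz":10,"wx":0,"wy":0,"wz":0,"gripper":62},
  {"tx":0,"ty":0,"tz":15,"wx":0,"wy":0,"wz":0,"gripper":62},
  {"tx":0,"ty":0,"tz":15,"wx":0,"wy":0,"wz":0,"gripper":62},
  {"tx":0,"ty":0,"tz":15,"wx":0,"wy":0,"wz":0,"gripper":62},
  {"tx":0,"ty":0,"tz":15,"wx":0,"wy":0,"wz":0,"gripper":62},
  {"tx":0,"ty":0,"tz":10,"wx":0,"wy":0,"wz":0,"gripper":62},
  {"tx":0,"ty":0,"tz":0,"wx":0,"wy":0,"wz":0,"gripper":62},
  {"tx":0,"ty":0,"tz":0,"wx":0,"wy":0,"wz":0,"gripper":62},
  {"tx":0,"ty":0,"tz":0,"wx":0,"wy":0,"wz":0,"gripper":62},
  {"tx":0,"ty":0,"tz":0,"wx":0,"wy":0,"wz":0,"gripper":62},
])

```text
time: 2.25
tool_pos: [0.4624, 0.3191, 0.066]
ee_rot: [1.885, 2.513, 0.002]
contact_force: [0.5, -0.7, 0.5]
gripper_width: 0.728
```

Run:
```python
from h import *
r=robot.observe();print(r['tool_pos'],r['joint_vel'].round(3),r['time'])
im,p=snap('wrist','w2')
plan([.4645,.3185,.017],106.6,10)
hsv=cv2.cvtColor(np.ascontiguousarray(im),cv2.COLOR_RGB2HSV)
m=((hsv[...,1]>120)&(hsv[...,2]>60)&(hsv[...,0]>13)&(hsv[...,0]<34)).astype(np.uint8)
cs,h=cv2.findContours(m,cv2.RETR_CCOMP,cv2.CHAIN_APPROX_NONE)
for c,hh in zip(cs,h[0]):
    if cv2.contourArea(c)>150: e=cv2.fitEllipse(c);print(cv2.contourArea(c),np.round(e[0]+e[1],1),onz(p,e[0],.022))
```

```text
[0.46238819 0.31912141 0.06600075] [ 0.001 -0.     0.     0.001 -0.001  0.001 -0.001] 2.25
n 10 t mm/row [-0.11  0.19  4.89] w deg/row [ 0.007 -0.002 -0.035] | total t [-1.1  1.9 48.9]
2178.5 [393.9 267.   41.6  71. ] [0.55885836 0.31777117 0.022     ]
3757.5 [256.3 224.7  67.2  71.3] [0.46355182 0.32112602 0.022     ]
184.5 [255.9 223.1  11.7  20.6] [0.463004   0.32214773 0.022     ]
```

View pics/w2.png

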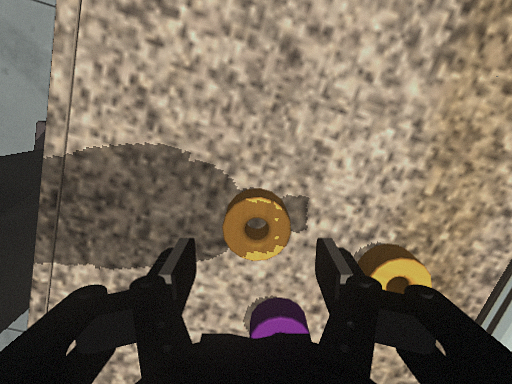

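servo_tool([
  {"tx":-0.5,"ty":0.5,"tz":8,"wx":0,"wy":0,"wz":0,"gripper":62},
  {"tx":-0.4,"ty":0.6,"tz":15,"wx":0,"wy":0,"wz":0,"gripper":62},
  {"tx":0,"ty":0,"tz":15,"wx":0,"wy":0,"wz":0,"gripper":62},
  {"tx":0,"ty":0,"tz":10,"wx":0,"wy":0,"wz":0,"gripper":62},
  {"tx":0,"ty":0,"tz":0,"wx":0,"wy":0,"wz":0,"gripper":62},
  {"tx":0,"ty":0,"tz":0,"wx":0,"wy":0,"wz":0,"gripper":40},
  {"tx":0,"ty":0,"tz":0,"wx":0,"wy":0,"wz":0,"gripper":40},
  {"tx":0,"ty":0,"tz":0,"wx":0,"wy":0,"wz":0,"gripper":40},
  {"tx":0,"ty":0,"tz":0,"wx":0,"wy":0,"wz":0,"gripper":40},
  {"tx":0,"ty":0,"tz":0,"wx":0,"wy":0,"wz":0,"gripper":40},
], newtons=40)

```text
time: 3.3
tool_pos: [0.4633, 0.3184, 0.0175]
ee_rot: [1.885, 2.513, 0.001]
contact_force: [-1.4, -0.2, -1.4]
gripper_width: 0.472
```

Run:
```python
from h import *
r=robot.observe();print(r['tool_pos'],r['gripper_width']*85.4,r['contact_force'],r['ft_torque'])
im,p=snap('wrist','w3')
```

```text
[0.46325201 0.31841297 0.01754865] 40.34017650283884 [-1.38336585 -0.21023349 -1.3653656 ] [0.00291236 0.02819941 0.06762038]
```

View pics/w3.png

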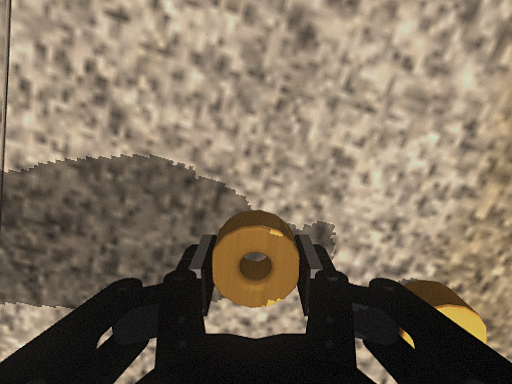

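servo_tool([
  {"tx":0,"ty":0,"tz":0,"wx":0,"wy":0,"wz":0,"gripper":30},
  {"tx":0,"ty":0,"tz":0,"wx":0,"wy":0,"wz":0,"gripper":30},
  {"tx":0,"ty":0,"tz":0,"wx":0,"wy":0,"wz":0,"gripper":30},
  {"tx":0,"ty":0,"tz":-10,"wx":0,"wy":0,"wz":0,"gripper":30},
  {"tx":0,"ty":0,"tz":-30,"wx":0,"wy":0,"wz":0,"gripper":30},
  {"tx":0,"ty":0,"tz":-45,"wx":0,"wy":0,"wz":0,"gripper":30},
  {"tx":0,"ty":0,"tz":-45,"wx":0,"wy":0,"wz":0,"gripper":30},
  {"tx":0,"ty":0,"tz":-45,"wx":0,"wy":0,"wz":0,"gripper":30},
  {"tx":0,"ty":0,"tz":-40,"wx":0,"wy":0,"wz":0,"gripper":30},
  {"tx":0,"ty":0,"tz":-17,"wx":0,"wy":0,"wz":0,"gripper":30},
], newtons=40)

```text
time: 4.35
tool_pos: [0.4648, 0.3188, 0.254]
ee_rot: [1.885, 2.512, 0.011]
contact_force: [0.2, 0.4, -1.5]
gripper_width: 0.47
```

Run:
```python
from h import *
r=robot.observe();print(r['tool_pos'],r['gripper_width']*85.4,r['contact_force'],r['ft_torque'])
plan([.509,.0167,.25],106.6,7)
```

```text
[0.46479216 0.31884605 0.25404893] 40.104302528661 [ 0.1574606   0.43994485 -1.53305848] [ 0.02721626 -0.01801977 -0.04933718]
n 7 t mm/row [-43.19  -6.12   0.48] w deg/row [ 0.053 -0.024 -0.053] | total t [-302.4  -42.8    3.4]
```

servo_tool([
  {"tx":-20,"ty":-2,"tz":0,"wx":0,"wy":0,"wz":0,"gripper":30},
  {"tx":-45,"ty":-6,"tz":0,"wx":0,"wy":0,"wz":0,"gripper":30},
  {"tx":-45,"ty":-6,"tz":0,"wx":0,"wy":0,"wz":0,"gripper":30},
  {"tx":-45,"ty":-6,"tz":0,"wx":0,"wy":0,"wz":0,"gripper":30},
  {"tx":-45,"ty":-6,"tz":0,"wx":0,"wy":0,"wz":0,"gripper":30},
  {"tx":-45,"ty":-6,"tz":0,"wx":0,"wy":0,"wz":0,"gripper":30},
  {"tx":-35,"ty":-6,"tz":0,"wx":0,"wy":0,"wz":0,"gripper":30},
  {"tx":-15,"ty":-4,"tz":0,"wx":0,"wy":0,"wz":0,"gripper":30},
  {"tx":-7,"ty":-1,"tz":0,"wx":0,"wy":0,"wz":0,"gripper":30},
  {"tx":0,"ty":0,"tz":0,"wx":0,"wy":0,"wz":0,"gripper":30},
])

```text
time: 5.35
tool_pos: [0.5063, 0.0156, 0.2496]
ee_rot: [1.887, 2.511, 0.001]
contact_force: [-0.4, 0.7, -2.0]
gripper_width: 0.468
```

Run:
```python
from h import *
robot.camera('top')
r=robot.observe();print(r['tool_pos'],r['joint_vel'].round(3),r['contact_force'])
im,p=snap('wrist','w4')
r=robot.observe();print(r['tool_pos'])
plan([.509,.0167,.25],106.6,1)
```

```text
[0.50631232 0.01697195 0.24948133] [-0.02   0.006 -0.021 -0.004 -0.005 -0.001 -0.001] [-0.53905031  1.55845192 -2.09692854]
[0.50636051 0.01772565 0.24935329]
n 1 t mm/row [-1.73  2.24 -0.65] w deg/row [ 0.005 -0.05  -0.244] | total t [-1.7  2.2 -0.6]
```

View pics/w4.png

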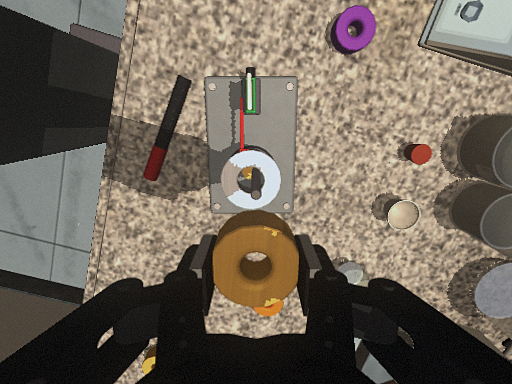

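Run:
```python
from h import *
im,p=load('w4')
a=cv2.resize(im[140:220,205:305],None,fx=7,fy=7,interpolation=cv2.INTER_CUBIC); cv2.imwrite('pics/z4.png',a[:,:,::-1])
print(proj(p,[.509,.0167,.128]),proj(p,[.5035,.015,.074]),np.array(p['pose'])[:3,3],p['cx'],p['cy'])
```

```text
[257.06000566 194.58875334] [251.40591779 180.56456548] [0.48747899 0.08584305 0.37799179] 255.24892045835486 195.7076085101707
```

View pics/z4.png

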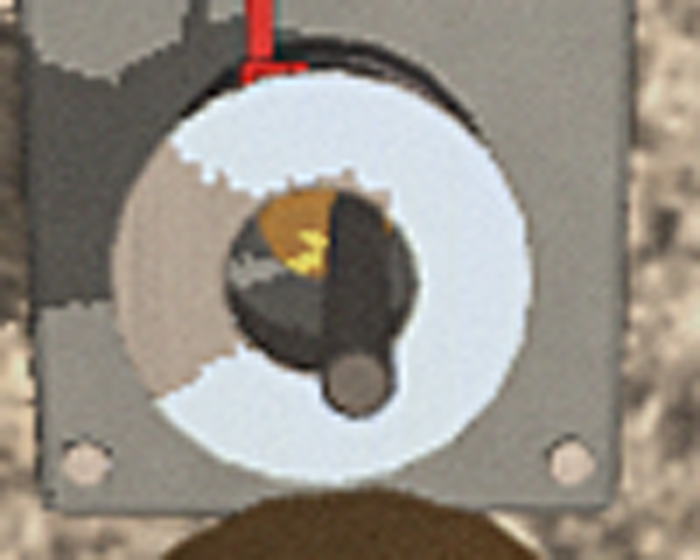

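Run:
```python
from h import *
im,p=load('w4')
t=onz(p,(255.6,194.3),.128); c=onz(p,(250.3,178.9),.074); print(t,c,(t-c)*1e3,np.linalg.norm((t-c)[:2]))
# same-camera pixel of tool axis point
r=robot.observe(); print(r['tool_pos'],r['time'])
# ring in hand: hole ellipse centre
_,q=load('w3')
print('ring hole in w3 at z.024:',onz(q,(257,263),.0235), 'tool then .4633 .3184')
plan([t[0],t[1],.25],106.6,1)
```

```text
[0.50768075 0.01659367 0.128     ] [0.50187035 0.01641731 0.074     ] [ 5.8104058   0.17636501 54.        ] 0.005813081811605887
[0.50636051 0.01772565 0.24935329] 5.45
ring hole in w3 at z.024: [0.46428085 0.32146084 0.0235    ] tool then .4633 .3184
n 1 t mm/row [-1.46  0.95 -0.65] w deg/row [ 0.005 -0.05  -0.244] | total t [-1.5  0.9 -0.6]
```

Run:
```python
from h import *
im,p=load('w4')
a=cv2.resize(im[200:315,200:315],None,fx=5,fy=5,interpolation=cv2.INTER_CUBIC); cv2.imwrite('pics/z5.png',np.clip(a[:,:,::-1].astype(int)*2,0,255).astype(np.uint8))
```

```text
(no output)
```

View pics/z5.png

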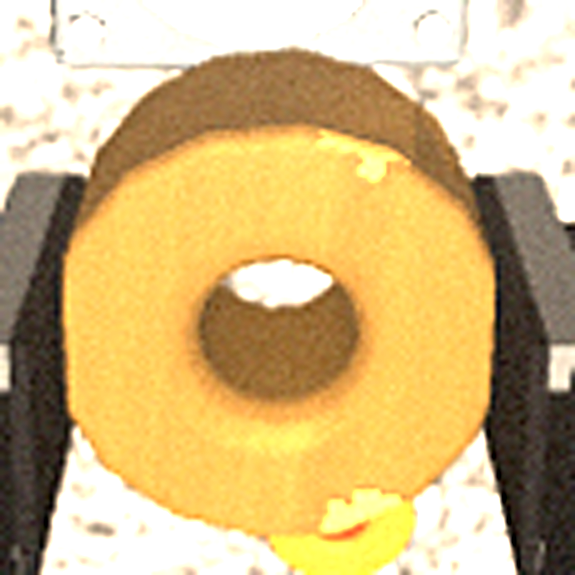

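Run:
```python
from h import *
im,p=load('w4')
g=np.array([0.5063,.0172,.2494])
for uv in [(255.4,265.6)]:
  q=onz(p,uv,.2494+.0065); d=q-g; ang=np.radians(106.6); ex=np.array([np.cos(ang),np.sin(ang)]); ey=np.array([ex[1],-ex[0]])
  print(q,d*1e3,'tool x,y',d[:2]@ex*1e3,d[:2]@ey*1e3)
print(proj(p,[*g[:2],.2559]))
```

```text
[0.5069368  0.01876327 0.2559    ] [0.63679913 1.56326549 6.5       ] tool x,y 1.3161865086194775 1.0568657443934566
[253.15849138 268.12701781]
```

servo_tool([
  {"tx":-1.3,"ty":0.3,"tz":10,"wx":0,"wy":0,"wz":0,"gripper":30},
  {"tx":-1.4,"ty":0.3,"tz":25,"wx":0,"wy":0,"wz":0,"gripper":30},
  {"tx":0,"ty":0,"tz":30,"wx":0,"wy":0,"wz":0,"gripper":30},
  {"tx":0,"ty":0,"tz":22,"wx":0,"wy":0,"wz":0,"gripper":30},
  {"tx":0,"ty":0,"tz":10,"wx":0,"wy":0,"wz":0,"gripper":30},
  {"tx":0,"ty":0,"tz":0,"wx":0,"wy":0,"wz":0,"gripper":30},
  {"tx":0,"ty":0,"tz":0,"wx":0,"wy":0,"wz":0,"gripper":30},
  {"tx":0,"ty":0,"tz":0,"wx":0,"wy":0,"wz":0,"gripper":30},
  {"tx":0,"ty":0,"tz":0,"wx":0,"wy":0,"wz":0,"gripper":30},
  {"tx":0,"ty":0,"tz":0,"wx":0,"wy":0,"wz":0,"gripper":30},
])

```text
time: 6.45
tool_pos: [0.5083, 0.014, 0.1531]
ee_rot: [1.884, 2.512, 0.002]
contact_force: [-0.3, 0.1, -1.9]
gripper_width: 0.465
```

Run:
```python
from h import *
r=robot.observe();print(r['tool_pos'],r['joint_vel'].round(3),r['contact_force'],r['ft_torque'])
im,p=snap('wrist','w5')
plan([.5077,.0153,.142],106.6,1)
a=cv2.resize(im[190:330,190:330],None,fx=5,fy=5,interpolation=cv2.INTER_CUBIC); cv2.imwrite('pics/z6.png',np.clip(a[:,:,::-1].astype(int)*2,0,255).astype(np.uint8))
```

```text
[0.50834849 0.01397935 0.15307136] [ 0.001  0.004 -0.001  0.003 -0.001 -0.001 -0.   ] [-0.28057277  0.11939258 -1.86924524] [-0.02619309  0.00365644  0.00793649]
n 1 t mm/row [ 1.43 -0.12 10.93] w deg/row [ 0.075  0.006 -0.341] | total t [ 1.4 -0.1 10.9]
```

View pics/z6.png

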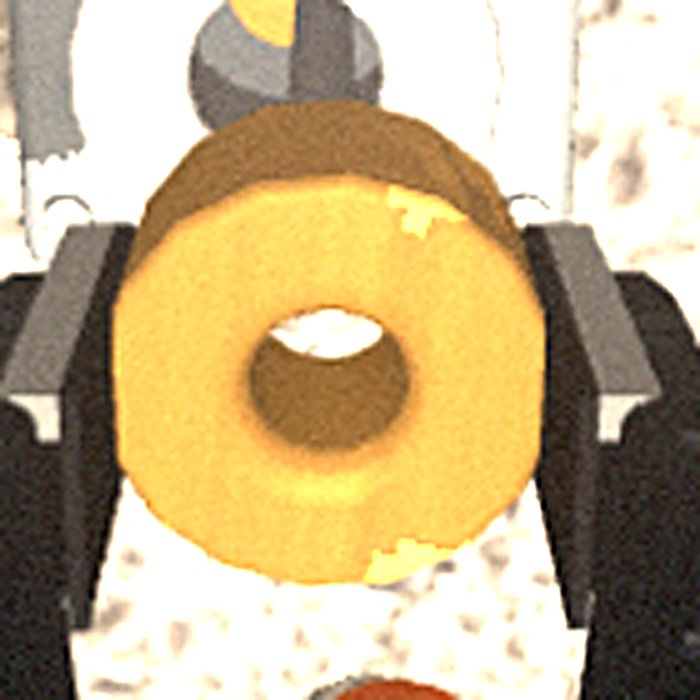

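servo_tool([
  {"tx":0.7,"ty":0,"tz":2,"wx":0,"wy":0,"wz":0,"gripper":30},
  {"tx":0.7,"ty":0,"tz":2,"wx":0,"wy":0,"wz":0,"gripper":30},
  {"tx":0,"ty":0,"tz":2,"wx":0,"wy":0,"wz":0,"gripper":30},
  {"tx":0,"ty":0,"tz":2,"wx":0,"wy":0,"wz":0,"gripper":30},
  {"tx":0,"ty":0,"tz":2,"wx":0,"wy":0,"wz":0,"gripper":30},
  {"tx":0,"ty":0,"tz":2,"wx":0,"wy":0,"wz":0,"gripper":30},
  {"tx":0,"ty":0,"tz":0,"wx":0,"wy":0,"wz":0,"gripper":30},
  {"tx":0,"ty":0,"tz":0,"wx":0,"wy":0,"wz":0,"gripper":30},
  {"tx":0,"ty":0,"tz":0,"wx":0,"wy":0,"wz":0,"gripper":30},
  {"tx":0,"ty":0,"tz":0,"wx":0,"wy":0,"wz":0,"gripper":30},
])

```text
time: 7.5
tool_pos: [0.5075, 0.0152, 0.1404]
ee_rot: [1.885, 2.513, 0.0]
contact_force: [0.1, 0.2, -1.8]
gripper_width: 0.463
```

Run:
```python
from h import *
r=robot.observe();print(r['tool_pos'],r['contact_force'],r['ft_torque'])
```

```text
[0.50748271 0.01521971 0.14039232] [ 0.08986698  0.16917699 -1.82979895] [-0.01920872  0.01902486  0.00511596]
```

servo_tool([
  {"tx":0,"ty":0,"tz":2,"wx":0,"wy":0,"wz":0,"gripper":30},
  {"tx":0,"ty":0,"tz":2,"wx":0,"wy":0,"wz":0,"gripper":30},
  {"tx":0,"ty":0,"tz":2,"wx":0,"wy":0,"wz":0,"gripper":30},
  {"tx":0,"ty":0,"tz":2,"wx":0,"wy":0,"wz":0,"gripper":30},
  {"tx":0,"ty":0,"tz":2,"wx":0,"wy":0,"wz":0,"gripper":30},
  {"tx":0,"ty":0,"tz":2,"wx":0,"wy":0,"wz":0,"gripper":30},
  {"tx":0,"ty":0,"tz":0,"wx":0,"wy":0,"wz":0,"gripper":30},
  {"tx":0,"ty":0,"tz":0,"wx":0,"wy":0,"wz":0,"gripper":30},
  {"tx":0,"ty":0,"tz":0,"wx":0,"wy":0,"wz":0,"gripper":30},
  {"tx":0,"ty":0,"tz":0,"wx":0,"wy":0,"wz":0,"gripper":30},
])

```text
time: 8.5
tool_pos: [0.5075, 0.0152, 0.1284]
ee_rot: [1.885, 2.513, 0.0]
contact_force: [-0.3, 0.4, -2.2]
gripper_width: 0.468
```

Run:
```python
from h import *
r=robot.observe();print(r['tool_pos'],r['contact_force'],r['ft_torque'])
im,p=snap('wrist','w6')
a=cv2.resize(im[190:330,190:330],None,fx=5,fy=5,interpolation=cv2.INTER_CUBIC); cv2.imwrite('pics/z7.png',np.clip(a[:,:,::-1].astype(int)*2,0,255).astype(np.uint8))
```

```text
[0.50746657 0.01521985 0.12837007] [-0.32520165  0.44121148 -2.20298371] [-0.01233804  0.00883478 -0.01809134]
```

View pics/z7.png

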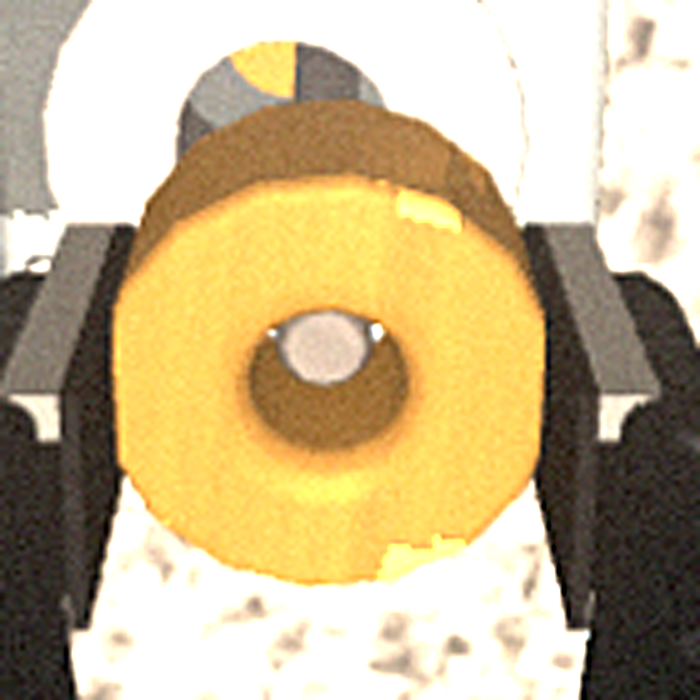

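servo_tool([
  {"tx":0,"ty":0,"tz":5,"wx":0,"wy":0,"wz":0,"gripper":30},
  {"tx":0,"ty":0,"tz":8,"wx":0,"wy":0,"wz":0,"gripper":30},
  {"tx":0,"ty":0,"tz":8,"wx":0,"wy":0,"wz":0,"gripper":30},
  {"tx":0,"ty":0,"tz":8,"wx":0,"wy":0,"wz":0,"gripper":30},
  {"tx":0,"ty":0,"tz":4,"wx":0,"wy":0,"wz":0,"gripper":30},
  {"tx":0,"ty":0,"tz":3,"wx":0,"wy":0,"wz":0,"gripper":30},
  {"tx":0,"ty":0,"tz":3,"wx":0,"wy":0,"wz":0,"gripper":30},
  {"tx":0,"ty":0,"tz":2,"wx":0,"wy":0,"wz":0,"gripper":30},
  {"tx":0,"ty":0,"tz":0,"wx":0,"wy":0,"wz":0,"gripper":30},
  {"tx":0,"ty":0,"tz":0,"wx":0,"wy":0,"wz":0,"gripper":30},
])

```text
time: 9.55
tool_pos: [0.5074, 0.0152, 0.0874]
ee_rot: [1.885, 2.513, -0.0]
contact_force: [-0.3, 0.2, -1.1]
gripper_width: 0.467
```

servo_tool([
  {"tx":0,"ty":0,"tz":0,"wx":0,"wy":0,"wz":0,"gripper":62},
  {"tx":0,"ty":0,"tz":0,"wx":0,"wy":0,"wz":0,"gripper":62},
  {"tx":0,"ty":0,"tz":0,"wx":0,"wy":0,"wz":0,"gripper":62},
  {"tx":0,"ty":0,"tz":0,"wx":0,"wy":0,"wz":0,"gripper":62},
  {"tx":0,"ty":0,"tz":-8,"wx":0,"wy":0,"wz":0,"gripper":62},
  {"tx":0,"ty":0,"tz":-25,"wx":0,"wy":0,"wz":0,"gripper":62},
  {"tx":0,"ty":0,"tz":-40,"wx":0,"wy":0,"wz":0,"gripper":62},
  {"tx":0,"ty":0,"tz":-45,"wx":0,"wy":0,"wz":0,"gripper":62},
  {"tx":0,"ty":0,"tz":-35,"wx":0,"wy":0,"wz":0,"gripper":62},
  {"tx":0,"ty":0,"tz":-10,"wx":0,"wy":0,"wz":0,"gripper":62},
])

```text
time: 10.55
tool_pos: [0.5096, 0.015, 0.2546]
ee_rot: [1.882, 2.509, 0.009]
contact_force: [1.1, -1.3, -0.2]
gripper_width: 0.724
```

Run:
```python
from h import *
robot.camera('top')
r=robot.observe();print(r['tool_pos'],r['contact_force'],r['ft_torque'])
im,p=snap('wrist','w7')
plan([.567,.305,.145],106.6,7)
plan([.567,.305,.145],106.6,10)
a=cv2.resize(im[60:240,190:320],None,fx=4,fy=4,interpolation=cv2.INTER_CUBIC); cv2.imwrite('pics/z8.png',a[:,:,::-1])
```

```text
[0.50944902 0.01521425 0.25417177] [0.42655722 0.55161237 0.25690589] [-0.00832139 -0.02378775 -0.03549101]
n 7 t mm/row [37.32 19.69 15.35] w deg/row [ 0.034  0.001 -0.047] | total t [261.3 137.9 107.5]
n 10 t mm/row [26.12 13.79 10.74] w deg/row [ 0.024  0.    -0.033] | total t [261.2 137.9 107.4]
```

View pics/z8.png

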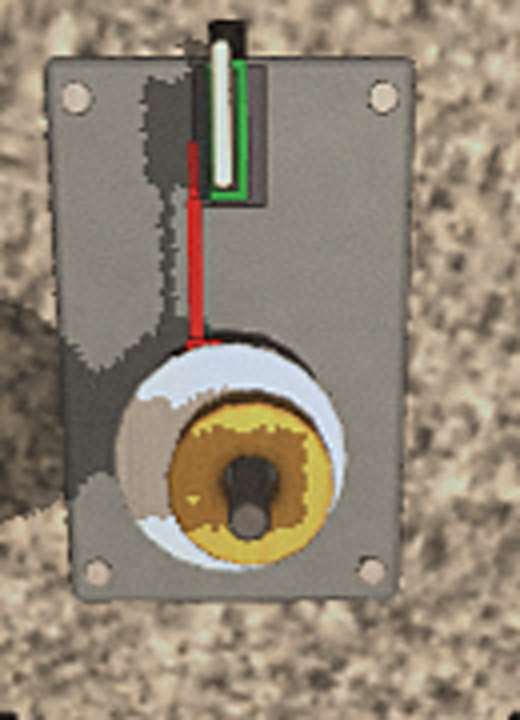

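servo_tool([
  {"tx":12,"ty":6,"tz":0,"wx":0,"wy":0,"wz":0,"gripper":62},
  {"tx":25,"ty":13,"tz":0,"wx":0,"wy":0,"wz":0,"gripper":62},
  {"tx":35,"ty":18,"tz":10,"wx":0,"wy":0,"wz":0,"gripper":62},
  {"tx":35,"ty":18,"tz":15,"wx":0,"wy":0,"wz":0,"gripper":62},
  {"tx":35,"ty":18,"tz":20,"wx":0,"wy":0,"wz":0,"gripper":62},
  {"tx":35,"ty":18,"tz":20,"wx":0,"wy":0,"wz":0,"gripper":62},
  {"tx":35,"ty":18,"tz":20,"wx":0,"wy":0,"wz":0,"gripper":62},
  {"tx":25,"ty":14,"tz":12,"wx":0,"wy":0,"wz":0,"gripper":62},
  {"tx":15,"ty":9,"tz":6,"wx":0,"wy":0,"wz":0,"gripper":62},
  {"tx":9,"ty":6,"tz":2,"wx":0,"wy":0,"wz":0,"gripper":62},
])

```text
time: 11.65
tool_pos: [0.5653, 0.3061, 0.1427]
ee_rot: [-1.881, -2.514, 0.006]
contact_force: [-0.5, 0.0, 0.5]
gripper_width: 0.724
```

Run:
```python
from h import *
for i in range(6): robot.camera('top')
r=robot.observe();print(r['tool_pos'],r['joint_vel'].round(3),r['contact_force'])
im,p=snap('wrist','w8')
hsv=cv2.cvtColor(np.ascontiguousarray(im),cv2.COLOR_RGB2HSV)
m=((hsv[...,1]>120)&(hsv[...,2]>60)&(hsv[...,0]>13)&(hsv[...,0]<34)).astype(np.uint8)
cs,h=cv2.findContours(m,cv2.RETR_CCOMP,cv2.CHAIN_APPROX_NONE)
for c,hh in zip(cs,h[0]):
    if cv2.contourArea(c)>150: e=cv2.fitEllipse(c);print(cv2.contourArea(c),np.round(e[0]+e[1],1),onz(p,e[0],.022),hh[3])
```

```text
[0.56726864 0.30219759 0.14609451] [-0.001 -0.003 -0.002 -0.003 -0.003 -0.002 -0.001] [-0.25774033  0.1569358   0.29845376]
1867.0 [254.9 187.4  47.5  50.1] [0.56658617 0.30694358 0.022     ] -1
```

View pics/w8.png

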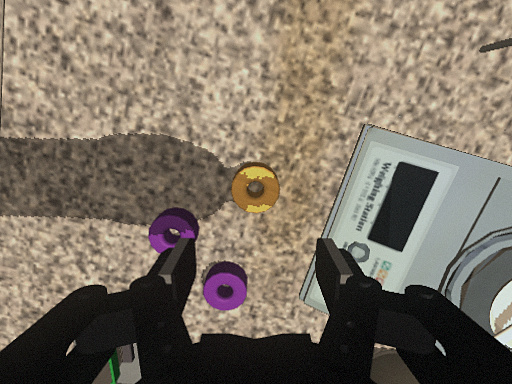

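Run:
```python
from h import *
plan([.5665,.3068,.0175],106.6,1)
```

```text
n 1 t mm/row [  4.47   0.41 128.65] w deg/row [ 0.033  0.029 -0.503] | total t [  4.5   0.4 128.6]
```

servo_tool([
  {"tx":1.5,"ty":0.4,"tz":12,"wx":0,"wy":0,"wz":-0.5,"gripper":62},
  {"tx":1.5,"ty":0,"tz":25,"wx":0,"wy":0,"wz":0,"gripper":62},
  {"tx":1.5,"ty":0,"tz":25,"wx":0,"wy":0,"wz":0,"gripper":62},
  {"tx":0,"ty":0,"tz":25,"wx":0,"wy":0,"wz":0,"gripper":62},
  {"tx":0,"ty":0,"tz":20,"wx":0,"wy":0,"wz":0,"gripper":62},
  {"tx":0,"ty":0,"tz":13,"wx":0,"wy":0,"wz":0,"gripper":62},
  {"tx":0,"ty":0,"tz":8.6,"wx":0,"wy":0,"wz":0,"gripper":62},
  {"tx":0,"ty":0,"tz":0,"wx":0,"wy":0,"wz":0,"gripper":62},
  {"tx":0,"ty":0,"tz":0,"wx":0,"wy":0,"wz":0,"gripper":62},
  {"tx":0,"ty":0,"tz":0,"wx":0,"wy":0,"wz":0,"gripper":62},
])

```text
time: 13.0
tool_pos: [0.5667, 0.3092, 0.0177]
ee_rot: [1.874, 2.521, 0.003]
contact_force: [0.2, 0.0, -0.3]
gripper_width: 0.724
```

Run:
```python
from h import *
im,p=snap('wrist','w9')
plan([.5665,.3068,.0175],106.6,1)
```

```text
n 1 t mm/row [-2.25 -0.88  0.25] w deg/row [ 0.11  -0.023  0.157] | total t [-2.2 -0.9  0.3]
```

View pics/w9.png

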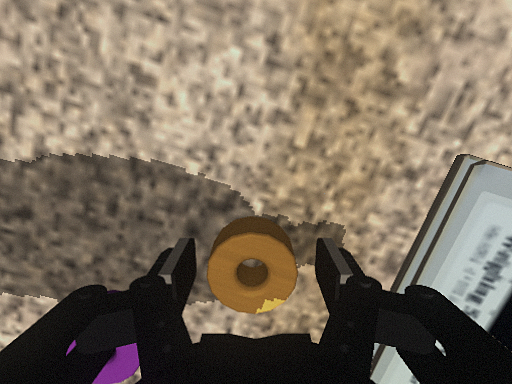

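servo_tool([
  {"tx":-2,"ty":-1,"tz":0,"wx":0,"wy":0,"wz":0,"gripper":62},
  {"tx":-1,"ty":-0.5,"tz":0,"wx":0,"wy":0,"wz":0,"gripper":62},
  {"tx":0,"ty":0,"tz":0,"wx":0,"wy":0,"wz":0,"gripper":62},
  {"tx":0,"ty":0,"tz":0,"wx":0,"wy":0,"wz":0,"gripper":30},
  {"tx":0,"ty":0,"tz":0,"wx":0,"wy":0,"wz":0,"gripper":30},
  {"tx":0,"ty":0,"tz":0,"wx":0,"wy":0,"wz":0,"gripper":30},
  {"tx":0,"ty":0,"tz":0,"wx":0,"wy":0,"wz":0,"gripper":30},
  {"tx":0,"ty":0,"tz":0,"wx":0,"wy":0,"wz":0,"gripper":30},
  {"tx":0,"ty":0,"tz":0,"wx":0,"wy":0,"wz":0,"gripper":30},
  {"tx":0,"ty":0,"tz":0,"wx":0,"wy":0,"wz":0,"gripper":30},
], newtons=40)

```text
time: 14.05
tool_pos: [0.5656, 0.3056, 0.0171]
ee_rot: [1.874, 2.521, 0.001]
contact_force: [-0.7, -0.2, 5.4]
gripper_width: 0.467
```

Run:
```python
from h import *
im,p=snap('wrist','w10')
r=robot.observe();print(r['tool_pos'],r['gripper_width']*85.4)
_,im3=0,load('w3')[0]
b=np.hstack([im3[190:330,190:330],im[190:330,190:330]])
a=cv2.resize(b,None,fx=2.8,fy=2.8,interpolation=cv2.INTER_CUBIC); cv2.imwrite('pics/z10.png',np.clip(a[:,:,::-1].astype(int)*2,0,255).astype(np.uint8))
```

```text
[0.56558438 0.30558441 0.01707322] 39.616365147723656
```

View pics/z10.png

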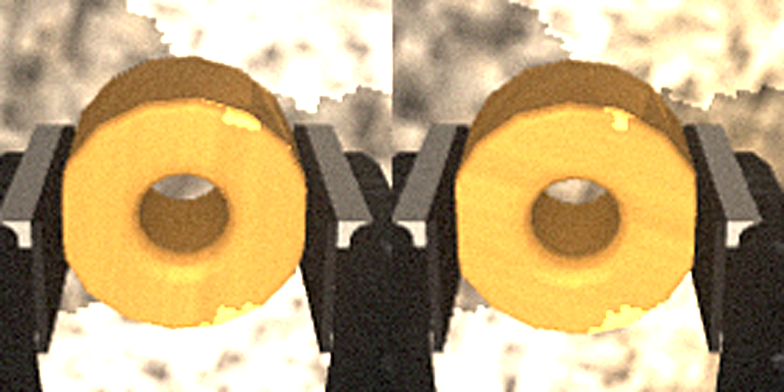

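servo_tool([
  {"tx":0,"ty":0,"tz":-10,"wx":0,"wy":0,"wz":0,"gripper":30},
  {"tx":0,"ty":0,"tz":-35,"wx":0,"wy":0,"wz":0,"gripper":30},
  {"tx":0,"ty":0,"tz":-50,"wx":0,"wy":0,"wz":0,"gripper":30},
  {"tx":0,"ty":0,"tz":-50,"wx":0,"wy":0,"wz":0,"gripper":30},
  {"tx":0,"ty":0,"tz":-35,"wx":0,"wy":0,"wz":0,"gripper":30},
  {"tx":-15,"ty":-8,"tz":-5,"wx":0,"wy":0,"wz":0,"gripper":30},
  {"tx":-35,"ty":-19,"tz":0,"wx":0,"wy":0,"wz":0,"gripper":30},
  {"tx":-40,"ty":-21,"tz":0,"wx":0,"wy":0,"wz":0,"gripper":30},
  {"tx":-40,"ty":-21,"tz":0,"wx":0,"wy":0,"wz":0,"gripper":30},
  {"tx":-40,"ty":-21,"tz":0,"wx":0,"wy":0,"wz":0,"gripper":30},
])

```text
time: 15.1
tool_pos: [0.5258, 0.1142, 0.2004]
ee_rot: [-1.873, -2.52, 0.005]
contact_force: [1.2, -1.3, -1.7]
gripper_width: 0.465
```

servo_tool([
  {"tx":-35,"ty":-19,"tz":0,"wx":0,"wy":0,"wz":0,"gripper":30},
  {"tx":-25,"ty":-13,"tz":0,"wx":0,"wy":0,"wz":0,"gripper":30},
  {"tx":-15,"ty":-8,"tz":0,"wx":0,"wy":0,"wz":0,"gripper":30},
  {"tx":-10,"ty":-5,"tz":0,"wx":0,"wy":0,"wz":0,"gripper":30},
  {"tx":-6,"ty":-3,"tz":8,"wx":0,"wy":0,"wz":0,"gripper":30},
  {"tx":0,"ty":0,"tz":12,"wx":0,"wy":0,"wz":0,"gripper":30},
  {"tx":0,"ty":0,"tz":12,"wx":0,"wy":0,"wz":0,"gripper":30},
  {"tx":0,"ty":0,"tz":8,"wx":0,"wy":0,"wz":0,"gripper":30},
  {"tx":0,"ty":0,"tz":0,"wx":0,"wy":0,"wz":0,"gripper":30},
  {"tx":0,"ty":0,"tz":0,"wx":0,"wy":0,"wz":0,"gripper":30},
])

```text
time: 16.1
tool_pos: [0.5085, 0.0164, 0.1612]
ee_rot: [-1.872, -2.522, 0.001]
contact_force: [-0.4, 0.1, -1.7]
gripper_width: 0.464
```

Run:
```python
from h import *
for i in range(4): robot.camera('scene')
r=robot.observe();print(r['tool_pos'],r['joint_vel'].round(3),r['contact_force'],r['gripper_width'])
plan([.5073,.0158,.1404],106.6,1)
```

```text
[0.5089276  0.01599684 0.16212993] [ 0.001 -0.     0.001  0.001 -0.001  0.001 -0.001] [ 0.17357977 -0.35728505 -1.64159616] 0.4659540923699696
n 1 t mm/row [ 0.28 -1.64 21.73] w deg/row [0.062 0.01  0.168] | total t [ 0.3 -1.6 21.7]
```

servo_tool([
  {"tx":0.3,"ty":-0.8,"tz":2,"wx":0,"wy":0,"wz":0,"gripper":30},
  {"tx":0,"ty":-0.8,"tz":3,"wx":0,"wy":0,"wz":0,"gripper":30},
  {"tx":0,"ty":0,"tz":3,"wx":0,"wy":0,"wz":0,"gripper":30},
  {"tx":0,"ty":0,"tz":3,"wx":0,"wy":0,"wz":0,"gripper":30},
  {"tx":0,"ty":0,"tz":3,"wx":0,"wy":0,"wz":0,"gripper":30},
  {"tx":0,"ty":0,"tz":3,"wx":0,"wy":0,"wz":0,"gripper":30},
  {"tx":0,"ty":0,"tz":3,"wx":0,"wy":0,"wz":0,"gripper":30},
  {"tx":0,"ty":0,"tz":2,"wx":0,"wy":0,"wz":0,"gripper":30},
  {"tx":0,"ty":0,"tz":0,"wx":0,"wy":0,"wz":0,"gripper":30},
  {"tx":0,"ty":0,"tz":0,"wx":0,"wy":0,"wz":0,"gripper":30},
])

```text
time: 17.3
tool_pos: [0.5069, 0.0157, 0.1397]
ee_rot: [-1.874, -2.521, 0.0]
contact_force: [-0.8, 0.5, -2.1]
gripper_width: 0.463
```

Run:
```python
from h import *
r=robot.observe();print(r['tool_pos'],r['contact_force'],r['ft_torque'])
im,p=snap('wrist','w11')
a=cv2.resize(im[190:330,190:330],None,fx=4,fy=4,interpolation=cv2.INTER_CUBIC); cv2.imwrite('pics/z11.png',np.clip(a[:,:,::-1].astype(int)*2,0,255).astype(np.uint8))
```

```text
[0.50686958 0.01565974 0.13967344] [-0.79369467  0.45189132 -2.14022592] [-0.00354583 -0.02126972  0.00527697]
```

View pics/z11.png

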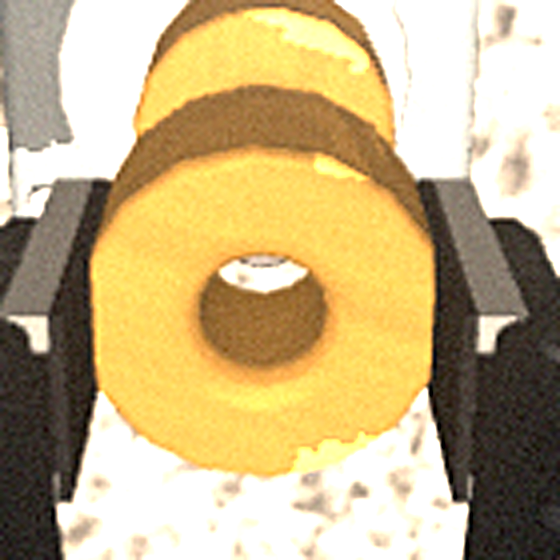

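servo_tool([
  {"tx":0,"ty":0,"tz":3,"wx":0,"wy":0,"wz":0,"gripper":30},
  {"tx":0,"ty":0,"tz":4,"wx":0,"wy":0,"wz":0,"gripper":30},
  {"tx":0,"ty":0,"tz":5,"wx":0,"wy":0,"wz":0,"gripper":30},
  {"tx":0,"ty":0,"tz":6,"wx":0,"wy":0,"wz":0,"gripper":30},
  {"tx":0,"ty":0,"tz":6,"wx":0,"wy":0,"wz":0,"gripper":30},
  {"tx":0,"ty":0,"tz":6,"wx":0,"wy":0,"wz":0,"gripper":30},
  {"tx":0,"ty":0,"tz":4,"wx":0,"wy":0,"wz":0,"gripper":30},
  {"tx":0,"ty":0,"tz":3,"wx":0,"wy":0,"wz":0,"gripper":30},
  {"tx":0,"ty":0,"tz":2,"wx":0,"wy":0,"wz":0,"gripper":30},
  {"tx":0,"ty":0,"tz":0,"wx":0,"wy":0,"wz":0,"gripper":30},
])

```text
time: 18.35
tool_pos: [0.5067, 0.0157, 0.1005]
ee_rot: [-1.874, -2.521, 0.0]
contact_force: [-0.3, -0.3, -1.3]
gripper_width: 0.467
```

Run:
```python
from h import *
r=robot.observe();print(r['tool_pos'],r['contact_force'],r['ft_torque'])
im,p=snap('wrist','w12')
a=cv2.resize(im[190:330,190:330],None,fx=4,fy=4,interpolation=cv2.INTER_CUBIC); cv2.imwrite('pics/z12.png',np.clip(a[:,:,::-1].astype(int)*2,0,255).astype(np.uint8))
```

```text
[0.50673125 0.0156664  0.10054062] [-0.26562117 -0.26530382 -1.34180995] [ 0.0359657   0.05953477 -0.00800509]
```

View pics/z12.png

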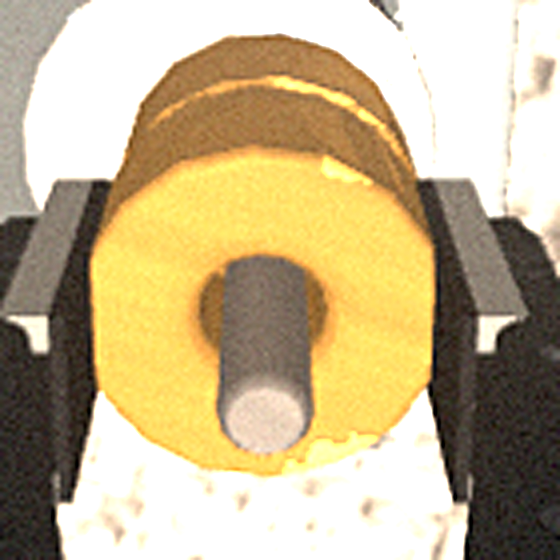

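The post shows through the hole of the second ring and the second ring sits on the first. I'll release it and back off upward.

servo_tool([
  {"tx":0,"ty":0,"tz":0,"wx":0,"wy":0,"wz":0,"gripper":62},
  {"tx":0,"ty":0,"tz":0,"wx":0,"wy":0,"wz":0,"gripper":62},
  {"tx":0,"ty":0,"tz":0,"wx":0,"wy":0,"wz":0,"gripper":62},
  {"tx":0,"ty":0,"tz":0,"wx":0,"wy":0,"wz":0,"gripper":62},
  {"tx":0,"ty":0,"tz":-8,"wx":0,"wy":0,"wz":0,"gripper":62},
  {"tx":0,"ty":0,"tz":-25,"wx":0,"wy":0,"wz":0,"gripper":62},
  {"tx":0,"ty":0,"tz":-40,"wx":0,"wy":0,"wz":0,"gripper":62},
  {"tx":0,"ty":0,"tz":-40,"wx":0,"wy":0,"wz":0,"gripper":62},
  {"tx":0,"ty":0,"tz":-30,"wx":0,"wy":0,"wz":0,"gripper":62},
  {"tx":0,"ty":0,"tz":-10,"wx":0,"wy":0,"wz":0,"gripper":62},
])

```text
time: 19.4
tool_pos: [0.5087, 0.0155, 0.2574]
ee_rot: [1.872, 2.517, 0.008]
contact_force: [0.4, 0.3, -0.4]
gripper_width: 0.728
```

Run:
```python
from h import *
r=robot.observe();print(r['tool_pos'],r['contact_force'])
for n in ['wrist','scene','top']: snap(n,n+'_13')
im=load('wrist_13')[0]; a=cv2.resize(im[40:260,170:340],None,fx=3,fy=3,interpolation=cv2.INTER_CUBIC)
cv2.imwrite('pics/z13.png',a[:,:,::-1])
im=load('scene_13')[0]; a=cv2.resize(im[180:260,200:320],None,fx=6,fy=6,interpolation=cv2.INTER_CUBIC)
cv2.imwrite('pics/z13s.png',a[:,:,::-1])
```

```text
[0.50866199 0.01547454 0.25738617] [ 0.38067898  0.27454613 -0.39724652]
```

View pics/z13.png

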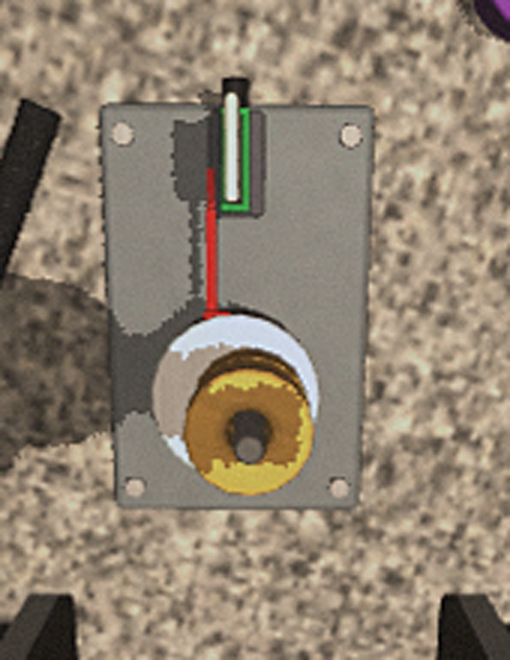

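View pics/z13s.png

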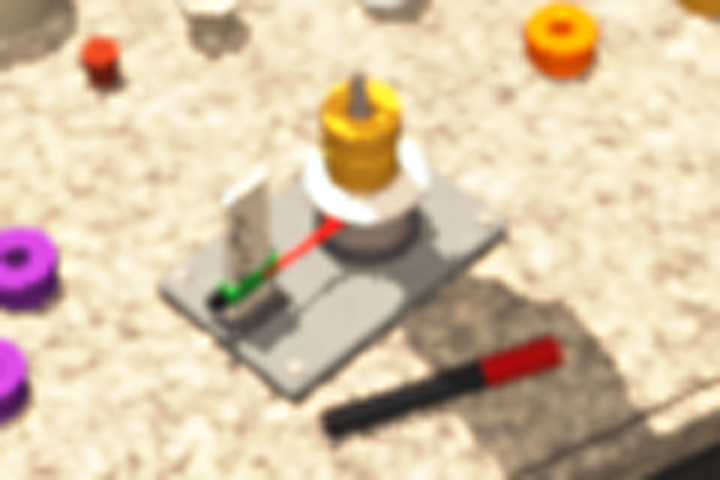

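Run:
```python
from h import *
im,p=load('scene_13'); print([ (z,proj(p,[.4787,.0985,z]).round(1)) for z in (.03,.05,.07,.09,.114)])
a=cv2.resize(im[205:240,228:268],None,fx=15,fy=15,interpolation=cv2.INTER_NEAREST); cv2.imwrite('pics/za.png',a[:,:,::-1])
im,p=load('wrist_13'); print([ (z,proj(p,[.4787,.0985,z]).round(1)) for z in (.03,.05,.07,.09,.114)])
a=cv2.resize(im[60:120,220:280],None,fx=10,fy=10,interpolation=cv2.INTER_NEAREST); cv2.imwrite('pics/zb.png',a[:,:,::-1])
im,p=load('top_13');print([ (z,proj(p,[.4787,.0985,z]).round(1)) for z in (.03,.05,.07,.09,.114)])
a=cv2.resize(im[190:240,195:265],None,fx=10,fy=10,interpolation=cv2.INTER_NEAREST); cv2.imwrite('pics/zc.png',a[:,:,::-1])
```

```text
[(0.03, array([241.2, 227.7])), (0.05, array([241. , 223.6])), (0.07, array([240.7, 219.4])), (0.09, array([240.4, 215.2])), (0.114, array([240.1, 209.9]))]
[(0.03, array([249.1,  94. ])), (0.05, array([248.8,  93.1])), (0.07, array([248.5,  92. ])), (0.09, array([248.1,  90.9])), (0.114, array([247.6,  89.2]))]
[(0.03, array([214.4, 215.8])), (0.05, array([213.6, 214.8])), (0.07, array([212.8, 213.9])), (0.09, array([211.9, 212.9])), (0.114, array([210.8, 211.7]))]
```

View pics/za.png

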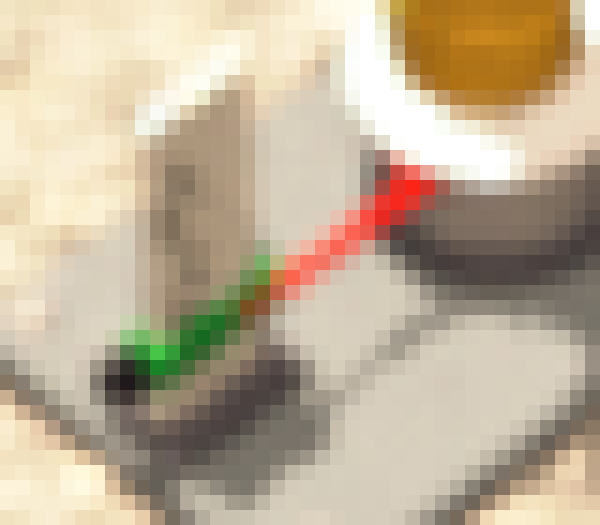

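View pics/zb.png

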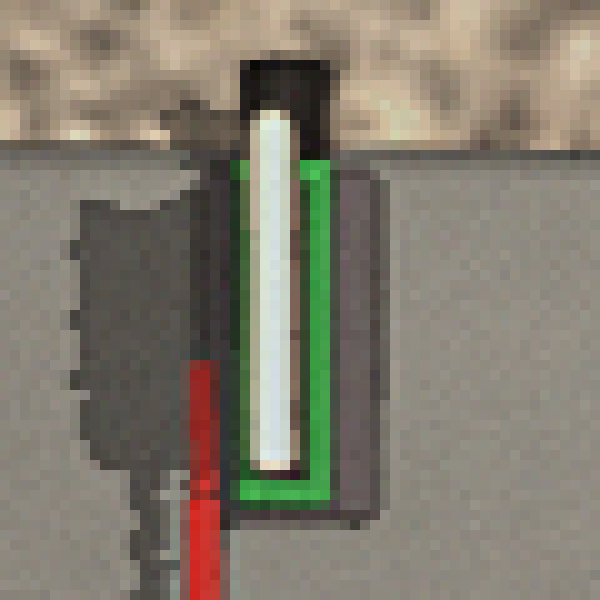

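View pics/zc.png

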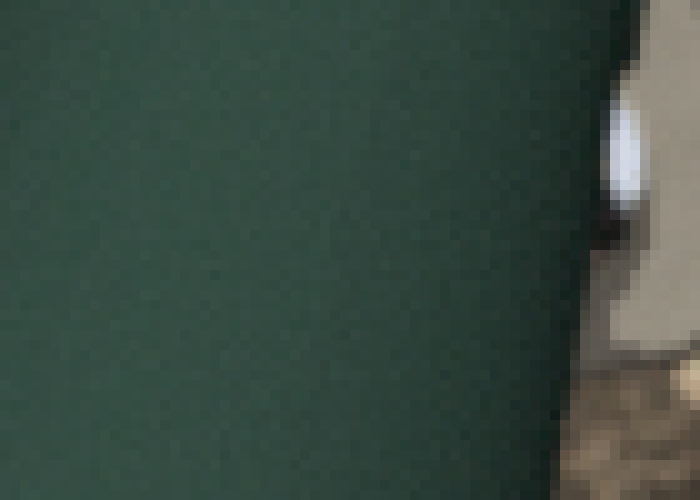

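```bash
cat >> h.py <<'E'
def plan2(target,xang,tilt,n):
    s=robot.observe(); R=Rn.from_rotvec(s['ee_rot']).as_matrix(); p=s['tool_pos']
    ex=np.array([np.cos(np.radians(xang)),np.sin(np.radians(xang)),0]); ez=np.array([0,0,-1.]); Rt=np.c_[ex,np.cross(ez,ex),ez]@Rn.from_rotvec([0,np.radians(tilt),0]).as_matrix()
    w=Rn.from_matrix(R.T@Rt).as_rotvec(); step=Rn.from_rotvec(w/n).as_matrix()
    A=np.zeros((3,3)); M=np.eye(3)
    for k in range(n): A+=R@M; M=M@step
    t=np.linalg.solve(A,np.array(target)-p)
    print('n',n,'t mm/row',np.round(t*1e3,2),'w deg/row',np.round(np.degrees(w)/n,3))
E
python3 - <<'E'
from h import *
plan2([.40,.18,.168],106.6,-35,8)
E
```

```text
n 8 t mm/row [25.88 -6.88  4.22] w deg/row [ 0.012 -4.377  0.019]
```

servo_tool([
  {"tx":26,"ty":-7,"tz":4.2,"wx":0,"wy":-4.4,"wz":0,"gripper":62},
  {"tx":26,"ty":-7,"tz":4.2,"wx":0,"wy":-4.4,"wz":0,"gripper":62},
  {"tx":26,"ty":-7,"tz":4.2,"wx":0,"wy":-4.4,"wz":0,"gripper":62},
  {"tx":26,"ty":-7,"tz":4.2,"wx":0,"wy":-4.4,"wz":0,"gripper":62},
  {"tx":26,"ty":-7,"tz":4.2,"wx":0,"wy":-4.4,"wz":0,"gripper":62},
  {"tx":26,"ty":-7,"tz":4.2,"wx":0,"wy":-4.4,"wz":0,"gripper":62},
  {"tx":26,"ty":-7,"tz":4.2,"wx":0,"wy":-4.4,"wz":0,"gripper":62},
  {"tx":26,"ty":-7,"tz":4.2,"wx":0,"wy":-4.4,"wz":0,"gripper":62},
  {"tx":0,"ty":0,"tz":0,"wx":0,"wy":0,"wz":0,"gripper":62},
  {"tx":0,"ty":0,"tz":0,"wx":0,"wy":0,"wz":0,"gripper":62},
])

```text
time: 20.55
tool_pos: [0.3977, 0.1799, 0.166]
ee_rot: [1.549, 2.092, -0.499]
contact_force: [-0.8, -0.9, -0.4]
gripper_width: 0.727
```

Run:
```python
from h import *
robot.camera('scene');robot.camera('scene');robot.camera('scene')
r=robot.observe();print(r['tool_pos'],r['joint_vel'].round(3))
im,p=snap('wrist','w14')
```

```text
[0.39902463 0.17826886 0.16787016] [ 0.009 -0.017  0.005 -0.003  0.    -0.002 -0.003]
```

View pics/w14.png

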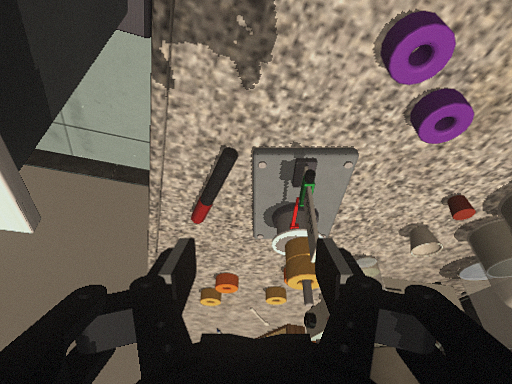

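Run:
```python
from h import *
im,p=load('w14')
a=cv2.resize(im[150:240,260:340],None,fx=7,fy=6.6,interpolation=cv2.INTER_CUBIC); cv2.imwrite('pics/z14.png',np.clip(a[:,:,::-1].astype(int)*2,0,255).astype(np.uint8))
print(np.array(p['pose'])[:3,3])
```

```text
[0.36246049 0.30566747 0.23152023]
```

View pics/z14.png

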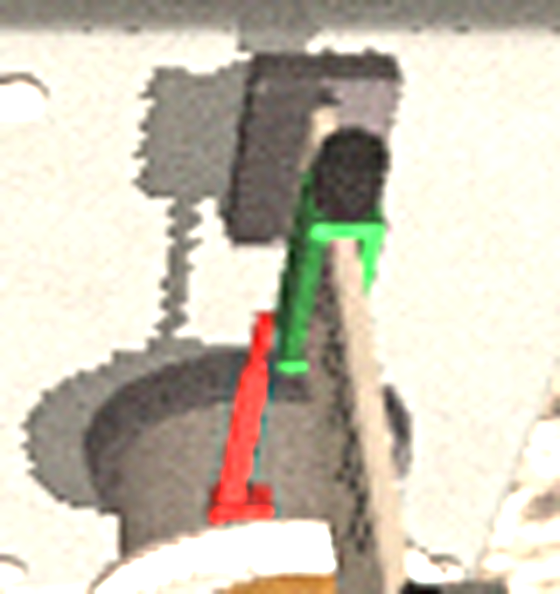

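Run:
```python
from h import *
pa=load('wrist_13')[1]; pb=load('w14')[1]
def T(n,a,b): 
    x,e=tri([ray(pa,a),ray(pb,b)]); print(n,x.round(4),np.round(e,4)); return x
T('clip pan-end front top',(243.5,109.5),(299.7,205.4))
T('pointer tip',(239.7,95.7),(297.4,197.4))
za=lambda x,y:(220+x/10-.5,60+y/10-.5); zb=lambda x,y:(260+x/7-.5,150+y/6.6-.5)
T('clip other end back',za(330,163),zb(383,226))
T('plate top pan end',za(275,465),zb(395,610))
T('pointer root',za(205,590),zb(250,400))
# constrain: intersect rays with vertical planes parallel to plate
o=np.array([.5035,.0152]);a=np.radians(106.6);ey=np.array([np.cos(a),np.sin(a)]);ex=np.array([ey[1],-ey[0]])
for n,P,uv in [('tip',pb,zb(265,316)),('clip top front far',pb,zb(281,369)),('tip13',pa,za(202,362)),('clip13',pa,za(240,500))]:
    c,d=ray(P,uv)
    for z in (.03,.04,.05,.06):
        q=c+d*(z-c[2])/d[2]; print(n,z,'scale x %.1f y %.1f'%((q[:2]-o)@ex*1e3,(q[:2]-o)@ey*1e3))
```

```text
clip pan-end front top [0.4779 0.0805 0.0475] [0. 0.]
pointer tip [0.4699 0.0931 0.048 ] [0. 0.]
clip other end back [0.4775 0.1165 0.0471] [0. 0.]
plate top pan end [0.4841 0.0865 0.0938] [0.0029 0.0029]
pointer root [0.4769 0.0702 0.0467] [0.0002 0.0002]
tip 0.03 scale x -5.9 y 61.3
tip 0.04 scale x -8.2 y 74.1
tip 0.05 scale x -10.5 y 86.9
tip 0.06 scale x -12.8 y 99.6
clip top front far 0.03 scale x -1.6 y 46.3
clip top front far 0.04 scale x -4.1 y 59.8
clip top front far 0.05 scale x -6.6 y 73.3
clip top front far 0.06 scale x -9.1 y 86.8
tip13 0.03 scale x -10.7 y 85.0
tip13 0.04 scale x -10.3 y 84.6
tip13 0.05 scale x -9.8 y 84.2
tip13 0.06 scale x -9.4 y 83.8
clip13 0.03 scale x -6.5 y 69.9
clip13 0.04 scale x -6.2 y 69.9
clip13 0.05 scale x -5.9 y 69.9
clip13 0.06 scale x -5.5 y 69.9
```

Run:
```python
from h import *
plan2([.405,.172,.112],106.6,-55,6)
```

```text
n 6 t mm/row [5.5  0.62 7.72] w deg/row [-2.000e-03 -3.307e+00 -1.000e-02]
```

servo_tool([
  {"tx":5.5,"ty":0.6,"tz":7.7,"wx":0,"wy":-3.3,"wz":0,"gripper":62},
  {"tx":5.5,"ty":0.6,"tz":7.7,"wx":0,"wy":-3.3,"wz":0,"gripper":62},
  {"tx":5.5,"ty":0.6,"tz":7.7,"wx":0,"wy":-3.3,"wz":0,"gripper":62},
  {"tx":5.5,"ty":0.6,"tz":7.7,"wx":0,"wy":-3.3,"wz":0,"gripper":62},
  {"tx":5.5,"ty":0.6,"tz":7.7,"wx":0,"wy":-3.3,"wz":0,"gripper":62},
  {"tx":5.5,"ty":0.6,"tz":7.7,"wx":0,"wy":-3.3,"wz":0,"gripper":62},
  {"tx":0,"ty":0,"tz":0,"wx":0,"wy":0,"wz":0,"gripper":62},
  {"tx":0,"ty":0,"tz":0,"wx":0,"wy":0,"wz":0,"gripper":62},
  {"tx":0,"ty":0,"tz":0,"wx":0,"wy":0,"wz":0,"gripper":62},
  {"tx":0,"ty":0,"tz":0,"wx":0,"wy":0,"wz":0,"gripper":62},
])

```text
time: 21.75
tool_pos: [0.4048, 0.1733, 0.1125]
ee_rot: [1.361, 1.826, -0.705]
contact_force: [-0.3, -0.2, 0.3]
gripper_width: 0.727
```

Run:
```python
from h import *
r=robot.observe();print(r['tool_pos'],r['joint_vel'].round(3))
im,p=snap('wrist','w15'); print(np.array(p['pose']).round(3))
u,v=proj(p,[.4787,.0985,.045]).astype(int); print(u,v)
u=min(max(u,50),460);v=min(max(v,45),330)
a=cv2.resize(im[v-45:v+45,u-50:u+50],None,fx=7,fy=6.6,interpolation=cv2.INTER_CUBIC); cv2.imwrite('pics/z15.png',np.clip(a[:,:,::-1].astype(int)*2,0,255).astype(np.uint8)); print(u-50,v-45)
```

```text
[0.40481945 0.17330489 0.11247516] [-0.006  0.007 -0.003  0.     0.002  0.    -0.   ]
[[ 0.958 -0.092 -0.271  0.364]
 [ 0.286  0.307  0.908  0.314]
 [ 0.    -0.947  0.321  0.128]
 [ 0.     0.     0.     1.   ]]
311 193
261 148
```

View pics/w15.png

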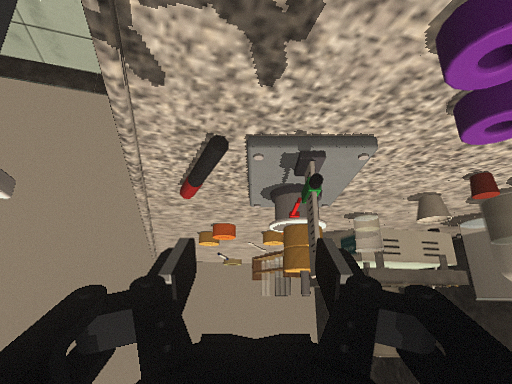

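View pics/z15.png

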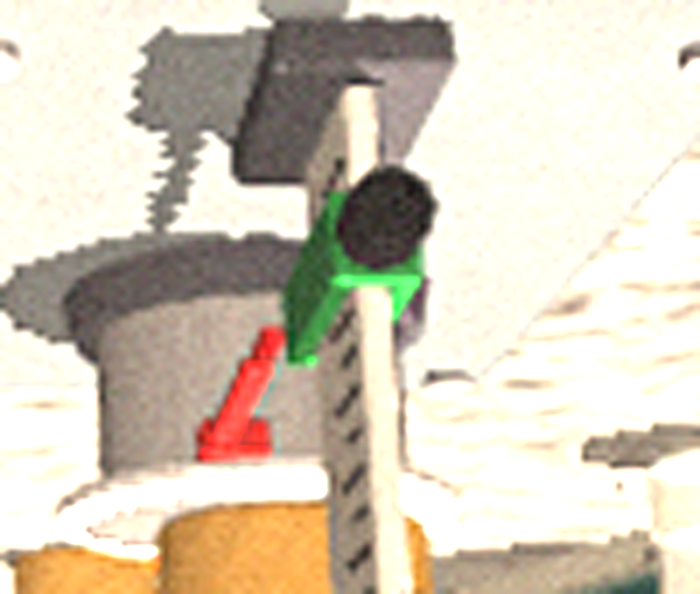

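Run:
```python
from h import *
P=load('w15')[1]
o=np.array([.5035,.0152]);a=np.radians(106.6);ey=np.array([np.cos(a),np.sin(a)]);ex=np.array([ey[1],-ey[0]])
def Y(n,x,y,yy):
    c,d=ray(P,(261+x/7-.5,148+y/6.6-.5)); t=(yy/1e3-(c[:2]-o)@ey)/(d[:2]@ey); q=c+t*d; print(n,'x %.1f z %.1f'%((q[:2]-o)@ex*1e3,q[2]*1e3))
Y('tip low edge',275,327,85);Y('tip mid',272,335,85);Y('tip hi',272,345,85)
Y('clip top near',335,280,103);Y('clip top far',288,362,70);Y('clip bot near',332,195,103);Y('clip bot far',287,290,70)
Y('plate top? ',370,590,102)
Y('pan rim far',160,590,0)
```

```text
tip low edge x -9.7 z 47.4
tip mid x -10.1 z 48.5
tip hi x -10.2 z 49.9
clip top near x -5.4 z 47.3
clip top far x -5.9 z 47.5
clip bot near x -5.1 z 36.1
clip bot far x -5.5 z 36.9
plate top?  x -3.6 z 85.4
pan rim far x -16.8 z 66.1
```

Run:
```python
from h import *
plan2([.405,.172,.26],106.6,0,8)
P=load('top0')[1]
for uv in [(354.7,182.4),(373.4,231.5),(313.5,181.5),(341,224)]: print(onz(P,uv,.018))
```

```text
n 8 t mm/row [-1.000e+01 -1.000e-02 -1.636e+01] w deg/row [1.200e-02 6.861e+00 4.000e-03]
[ 0.57947158 -0.27018616  0.018     ]
[ 0.45021823 -0.31653618  0.018     ]
[ 0.57906436 -0.16067139  0.018     ]
[ 0.4674603  -0.23264173  0.018     ]
```

servo_tool([
  {"tx":-10,"ty":0,"tz":-16.4,"wx":0,"wy":6.86,"wz":0,"gripper":62},
  {"tx":-10,"ty":0,"tz":-16.4,"wx":0,"wy":6.86,"wz":0,"gripper":62},
  {"tx":-10,"ty":0,"tz":-16.4,"wx":0,"wy":6.86,"wz":0,"gripper":62},
  {"tx":-10,"ty":0,"tz":-16.4,"wx":0,"wy":6.86,"wz":0,"gripper":62},
  {"tx":-10,"ty":0,"tz":-16.4,"wx":0,"wy":6.86,"wz":0,"gripper":62},
  {"tx":-10,"ty":0,"tz":-16.4,"wx":0,"wy":6.86,"wz":0,"gripper":62},
  {"tx":-10,"ty":0,"tz":-16.4,"wx":0,"wy":6.86,"wz":0,"gripper":62},
  {"tx":-10,"ty":0,"tz":-16.4,"wx":0,"wy":6.86,"wz":0,"gripper":62},
  {"tx":0,"ty":0,"tz":0,"wx":0,"wy":0,"wz":0,"gripper":62},
  {"tx":0,"ty":0,"tz":0,"wx":0,"wy":0,"wz":0,"gripper":62},
])

```text
time: 22.8
tool_pos: [0.405, 0.171, 0.2602]
ee_rot: [1.878, 2.515, 0.0]
contact_force: [-0.5, 0.7, -0.3]
gripper_width: 0.728
```

Run:
```python
from h import *
plan2([.579,-.270,.20],106.6,0,10)
```

```text
n 10 t mm/row [-47.22   4.12   6.07] w deg/row [ 0.008  0.009 -0.01 ]
```

servo_tool([
  {"tx":-30,"ty":4,"tz":0,"wx":0,"wy":0,"wz":0,"gripper":62},
  {"tx":-49,"ty":4,"tz":0,"wx":0,"wy":0,"wz":0,"gripper":62},
  {"tx":-49,"ty":4,"tz":0,"wx":0,"wy":0,"wz":0,"gripper":62},
  {"tx":-49,"ty":4,"tz":0,"wx":0,"wy":0,"wz":0,"gripper":62},
  {"tx":-49,"ty":4,"tz":0,"wx":0,"wy":0,"wz":0,"gripper":62},
  {"tx":-49,"ty":4,"tz":0,"wx":0,"wy":0,"wz":0,"gripper":62},
  {"tx":-49,"ty":4,"tz":0,"wx":0,"wy":0,"wz":0,"gripper":62},
  {"tx":-45,"ty":4,"tz":20,"wx":0,"wy":0,"wz":0,"gripper":62},
  {"tx":-45,"ty":4,"tz":20,"wx":0,"wy":0,"wz":0,"gripper":62},
  {"tx":-35,"ty":5,"tz":20,"wx":0,"wy":0,"wz":0,"gripper":62},
])

```text
time: 23.8
tool_pos: [0.5744, -0.2459, 0.1982]
ee_rot: [1.871, 2.523, -0.006]
contact_force: [-0.1, -0.1, -0.7]
gripper_width: 0.725
```

servo_tool([
  {"tx":-15,"ty":0,"tz":20,"wx":0,"wy":0,"wz":0,"gripper":62},
  {"tx":-8,"ty":0,"tz":20,"wx":0,"wy":0,"wz":0,"gripper":62},
  {"tx":0,"ty":0,"tz":15,"wx":0,"wy":0,"wz":0,"gripper":62},
  {"tx":0,"ty":0,"tz":0,"wx":0,"wy":0,"wz":0,"gripper":62},
  {"tx":0,"ty":0,"tz":0,"wx":0,"wy":0,"wz":0,"gripper":62},
  {"tx":0,"ty":0,"tz":0,"wx":0,"wy":0,"wz":0,"gripper":62},
  {"tx":0,"ty":0,"tz":0,"wx":0,"wy":0,"wz":0,"gripper":62},
  {"tx":0,"ty":0,"tz":0,"wx":0,"wy":0,"wz":0,"gripper":62},
  {"tx":0,"ty":0,"tz":0,"wx":0,"wy":0,"wz":0,"gripper":62},
  {"tx":0,"ty":0,"tz":0,"wx":0,"wy":0,"wz":0,"gripper":62},
])

```text
time: 24.8
tool_pos: [0.5803, -0.2676, 0.1458]
ee_rot: [1.873, 2.52, -0.002]
contact_force: [0.0, -0.2, -0.1]
gripper_width: 0.727
```

Run:
```python
from h import *
r=robot.observe();print(r['tool_pos'],r['joint_vel'].round(3),r['joint_positions'].round(2))
im,p=snap('wrist','w16')
hsv=cv2.cvtColor(np.ascontiguousarray(im),cv2.COLOR_RGB2HSV)
m=((hsv[...,1]>120)&(hsv[...,2]>60)&(hsv[...,0]>10)&(hsv[...,0]<34)).astype(np.uint8)
cs,h=cv2.findContours(m,cv2.RETR_CCOMP,cv2.CHAIN_APPROX_NONE)
for c,hh in zip(cs,h[0]):
    if cv2.contourArea(c)>150: e=cv2.fitEllipse(c);print(cv2.contourArea(c),np.round(e[0]+e[1],1),onz(p,e[0],.022),hh[3])
```

```text
[ 0.58033439 -0.26763584  0.1457701 ] [ 0.004  0.003  0.     0.001 -0.    -0.001 -0.   ] [ 0.08  0.64  0.42  1.9  -0.39  0.68  1.02]
2134.0 [101.1 199.1  48.7  56.4] [ 0.45055182 -0.31317222  0.022     ] -1
1847.0 [250.3 192.2  47.1  50.1] [ 0.5769503  -0.26848795  0.022     ] -1
616.0 [137.7 103.3  21.2  52.1] [ 0.46735264 -0.22244839  0.022     ] -1
2395.0 [289.1  65.7  52.9  57.9] [ 0.57695023 -0.15986278  0.022     ] -1
429.5 [289.2  66.5  22.2  24.8] [ 0.57719533 -0.16044155  0.022     ] 115
```

View pics/w16.png

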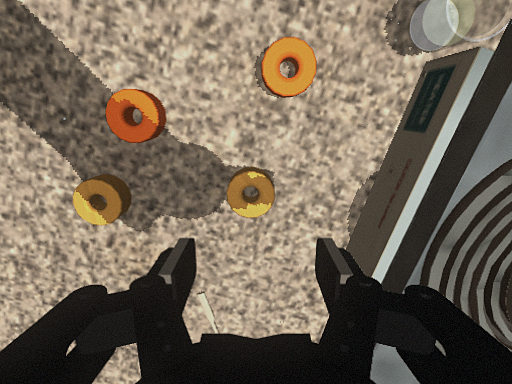

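Run:
```python
from h import *
plan([.576,-.2698,.0178],106.6,1)
```

```text
n 1 t mm/row [ -0.57  -4.81 127.86] w deg/row [0.022 0.132 0.153] | total t [ -0.6  -4.8 127.9]
```

servo_tool([
  {"tx":-0.6,"ty":-2.4,"tz":12,"wx":0,"wy":0,"wz":0,"gripper":62},
  {"tx":0,"ty":-2.4,"tz":25,"wx":0,"wy":0,"wz":0,"gripper":62},
  {"tx":0,"ty":0,"tz":25,"wx":0,"wy":0,"wz":0,"gripper":62},
  {"tx":0,"ty":0,"tz":25,"wx":0,"wy":0,"wz":0,"gripper":62},
  {"tx":0,"ty":0,"tz":20,"wx":0,"wy":0,"wz":0,"gripper":62},
  {"tx":0,"ty":0,"tz":12,"wx":0,"wy":0,"wz":0,"gripper":62},
  {"tx":0,"ty":0,"tz":8.6,"wx":0,"wy":0,"wz":0,"gripper":62},
  {"tx":0,"ty":0,"tz":0,"wx":0,"wy":0,"wz":0,"gripper":62},
  {"tx":0,"ty":0,"tz":0,"wx":0,"wy":0,"wz":0,"gripper":62},
  {"tx":0,"ty":0,"tz":0,"wx":0,"wy":0,"wz":0,"gripper":62},
])

```text
time: 25.85
tool_pos: [0.5766, -0.2702, 0.0188]
ee_rot: [1.872, 2.519, -0.001]
contact_force: [0.5, -0.2, 0.5]
gripper_width: 0.724
```

Run:
```python
from h import *
im,p=snap('wrist','w17')
plan([.576,-.2698,.0178],106.6,1)
b=np.hstack([load('w10')[0][190:330,190:330],im[190:330,190:330]])
a=cv2.resize(b,None,fx=2.8,fy=2.8,interpolation=cv2.INTER_CUBIC); cv2.imwrite('pics/z17.png',np.clip(a[:,:,::-1].astype(int)*2,0,255).astype(np.uint8))
```

```text
n 1 t mm/row [ 0.46 -0.46  0.99] w deg/row [0.079 0.19  0.161] | total t [ 0.5 -0.5  1. ]
```

View pics/z17.png

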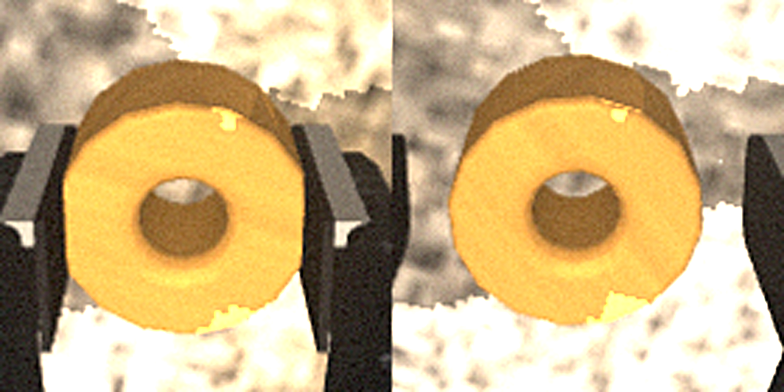

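servo_tool([
  {"tx":0.8,"ty":0,"tz":1,"wx":0,"wy":0,"wz":0,"gripper":62},
  {"tx":0,"ty":0,"tz":0,"wx":0,"wy":0,"wz":0,"gripper":62},
  {"tx":0,"ty":0,"tz":0,"wx":0,"wy":0,"wz":0,"gripper":30},
  {"tx":0,"ty":0,"tz":0,"wx":0,"wy":0,"wz":0,"gripper":30},
  {"tx":0,"ty":0,"tz":0,"wx":0,"wy":0,"wz":0,"gripper":30},
  {"tx":0,"ty":0,"tz":0,"wx":0,"wy":0,"wz":0,"gripper":30},
  {"tx":0,"ty":0,"tz":0,"wx":0,"wy":0,"wz":0,"gripper":30},
  {"tx":0,"ty":0,"tz":0,"wx":0,"wy":0,"wz":0,"gripper":30},
  {"tx":0,"ty":0,"tz":0,"wx":0,"wy":0,"wz":0,"gripper":30},
  {"tx":0,"ty":0,"tz":0,"wx":0,"wy":0,"wz":0,"gripper":30},
], newtons=40)

```text
time: 26.9
tool_pos: [0.5759, -0.269, 0.0173]
ee_rot: [1.873, 2.52, -0.001]
contact_force: [-1.1, 1.7, 4.9]
gripper_width: 0.461
```

Run:
```python
from h import *
im,p=snap('wrist','w18')
plan([.507,.0157,.20],106.6,1)
b=np.hstack([load('w10')[0][190:330,190:330],im[190:330,190:330]])
a=cv2.resize(b,None,fx=2.8,fy=2.8,interpolation=cv2.INTER_CUBIC); cv2.imwrite('pics/z18.png',np.clip(a[:,:,::-1].astype(int)*2,0,255).astype(np.uint8))
```

```text
n 1 t mm/row [ 292.1    16.21 -183.38] w deg/row [0.028 0.123 0.158] | total t [ 292.1   16.2 -183.4]
```

View pics/z18.png

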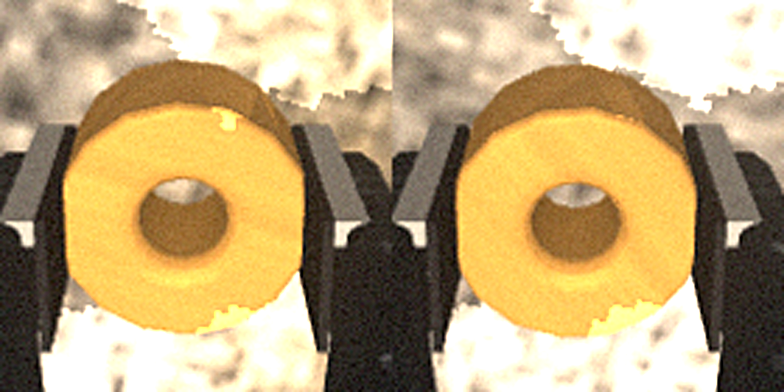

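servo_tool([
  {"tx":0,"ty":0,"tz":-10,"wx":0,"wy":0,"wz":0,"gripper":30},
  {"tx":0,"ty":0,"tz":-35,"wx":0,"wy":0,"wz":0,"gripper":30},
  {"tx":0,"ty":0,"tz":-50,"wx":0,"wy":0,"wz":0,"gripper":30},
  {"tx":0,"ty":0,"tz":-50,"wx":0,"wy":0,"wz":0,"gripper":30},
  {"tx":0,"ty":0,"tz":-35,"wx":0,"wy":0,"wz":0,"gripper":30},
  {"tx":15,"ty":1,"tz":-5,"wx":0,"wy":0,"wz":0,"gripper":30},
  {"tx":35,"ty":2,"tz":0,"wx":0,"wy":0,"wz":0,"gripper":30},
  {"tx":45,"ty":2,"tz":0,"wx":0,"wy":0,"wz":0,"gripper":30},
  {"tx":45,"ty":2,"tz":0,"wx":0,"wy":0,"wz":0,"gripper":30},
  {"tx":45,"ty":2,"tz":0,"wx":0,"wy":0,"wz":0,"gripper":30},
])

```text
time: 27.95
tool_pos: [0.5287, -0.0864, 0.2002]
ee_rot: [-1.873, -2.521, 0.004]
contact_force: [1.5, -0.3, -2.2]
gripper_width: 0.47
```

servo_tool([
  {"tx":40,"ty":2,"tz":0,"wx":0,"wy":0,"wz":0,"gripper":30},
  {"tx":30,"ty":2,"tz":0,"wx":0,"wy":0,"wz":0,"gripper":30},
  {"tx":20,"ty":2,"tz":0,"wx":0,"wy":0,"wz":0,"gripper":30},
  {"tx":12,"ty":1,"tz":0,"wx":0,"wy":0,"wz":0,"gripper":30},
  {"tx":5,"ty":0,"tz":5,"wx":0,"wy":0,"wz":0,"gripper":30},
  {"tx":0,"ty":0,"tz":12,"wx":0,"wy":0,"wz":0,"gripper":30},
  {"tx":0,"ty":0,"tz":12,"wx":0,"wy":0,"wz":0,"gripper":30},
  {"tx":0,"ty":0,"tz":8,"wx":0,"wy":0,"wz":0,"gripper":30},
  {"tx":0,"ty":0,"tz":0,"wx":0,"wy":0,"wz":0,"gripper":30},
  {"tx":0,"ty":0,"tz":0,"wx":0,"wy":0,"wz":0,"gripper":30},
])

```text
time: 28.95
tool_pos: [0.5067, 0.0146, 0.1638]
ee_rot: [1.875, 2.519, -0.003]
contact_force: [-0.9, -0.3, -2.2]
gripper_width: 0.464
```

Run:
```python
from h import *
for i in range(4): robot.camera('scene')
r=robot.observe();print(r['tool_pos'],r['joint_vel'].round(3),r['contact_force'],r['gripper_width'])
plan([.5066,.0164,.1397],106.6,1)
```

```text
[0.50712781 0.01534458 0.16456416] [-0.004 -0.004  0.     0.002  0.001  0.002 -0.001] [-0.01216586  0.0433522  -1.84347351] 0.4605949232254193
n 1 t mm/row [ 1.22 -0.23 24.86] w deg/row [0.055 0.131 0.14 ] | total t [ 1.2 -0.2 24.9]
```

servo_tool([
  {"tx":0.6,"ty":-0.2,"tz":3,"wx":0,"wy":0,"wz":0,"gripper":30},
  {"tx":0.6,"ty":0,"tz":3,"wx":0,"wy":0,"wz":0,"gripper":30},
  {"tx":0,"ty":0,"tz":3,"wx":0,"wy":0,"wz":0,"gripper":30},
  {"tx":0,"ty":0,"tz":3,"wx":0,"wy":0,"wz":0,"gripper":30},
  {"tx":0,"ty":0,"tz":3,"wx":0,"wy":0,"wz":0,"gripper":30},
  {"tx":0,"ty":0,"tz":3,"wx":0,"wy":0,"wz":0,"gripper":30},
  {"tx":0,"ty":0,"tz":3,"wx":0,"wy":0,"wz":0,"gripper":30},
  {"tx":0,"ty":0,"tz":3,"wx":0,"wy":0,"wz":0,"gripper":30},
  {"tx":0,"ty":0,"tz":0,"wx":0,"wy":0,"wz":0,"gripper":30},
  {"tx":0,"ty":0,"tz":0,"wx":0,"wy":0,"wz":0,"gripper":30},
])

```text
time: 30.15
tool_pos: [0.5062, 0.0166, 0.1401]
ee_rot: [1.873, 2.52, -0.002]
contact_force: [0.3, 0.6, -1.5]
gripper_width: 0.465
```

Run:
```python
from h import *
r=robot.observe();print(r['tool_pos'],r['contact_force'],r['ft_torque'])
im,p=snap('wrist','w19')
a=cv2.resize(im[190:330,190:330],None,fx=4,fy=4,interpolation=cv2.INTER_CUBIC); cv2.imwrite('pics/z19.png',np.clip(a[:,:,::-1].astype(int)*2,0,255).astype(np.uint8))
```

```text
[0.50615688 0.01656379 0.14011338] [ 0.25500746  0.55231771 -1.46692221] [ 0.00083313  0.00703145 -0.02336531]
```

View pics/z19.png

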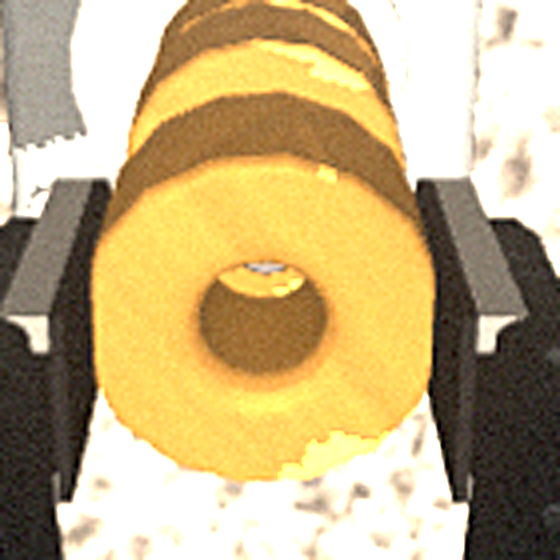

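servo_tool([
  {"tx":0,"ty":0,"tz":2,"wx":0,"wy":0,"wz":0,"gripper":30},
  {"tx":0,"ty":0,"tz":2,"wx":0,"wy":0,"wz":0,"gripper":30},
  {"tx":0,"ty":0,"tz":2,"wx":0,"wy":0,"wz":0,"gripper":30},
  {"tx":0,"ty":0,"tz":2,"wx":0,"wy":0,"wz":0,"gripper":30},
  {"tx":0,"ty":0,"tz":2,"wx":0,"wy":0,"wz":0,"gripper":30},
  {"tx":0,"ty":0,"tz":2,"wx":0,"wy":0,"wz":0,"gripper":30},
  {"tx":0,"ty":0,"tz":0,"wx":0,"wy":0,"wz":0,"gripper":30},
  {"tx":0,"ty":0,"tz":0,"wx":0,"wy":0,"wz":0,"gripper":30},
  {"tx":0,"ty":0,"tz":0,"wx":0,"wy":0,"wz":0,"gripper":30},
  {"tx":0,"ty":0,"tz":0,"wx":0,"wy":0,"wz":0,"gripper":30},
])

```text
time: 31.2
tool_pos: [0.5062, 0.0165, 0.1283]
ee_rot: [1.873, 2.52, -0.002]
contact_force: [0.7, 0.3, -2.1]
gripper_width: 0.457
```

servo_tool([
  {"tx":0,"ty":0,"tz":2,"wx":0,"wy":0,"wz":0,"gripper":30},
  {"tx":0,"ty":0,"tz":2,"wx":0,"wy":0,"wz":0,"gripper":30},
  {"tx":0,"ty":0,"tz":2,"wx":0,"wy":0,"wz":0,"gripper":30},
  {"tx":0,"ty":0,"tz":2,"wx":0,"wy":0,"wz":0,"gripper":30},
  {"tx":0,"ty":0,"tz":2,"wx":0,"wy":0,"wz":0,"gripper":30},
  {"tx":0,"ty":0,"tz":2,"wx":0,"wy":0,"wz":0,"gripper":30},
  {"tx":0,"ty":0,"tz":2,"wx":0,"wy":0,"wz":0,"gripper":30},
  {"tx":0,"ty":0,"tz":0,"wx":0,"wy":0,"wz":0,"gripper":30},
  {"tx":0,"ty":0,"tz":0,"wx":0,"wy":0,"wz":0,"gripper":30},
  {"tx":0,"ty":0,"tz":0,"wx":0,"wy":0,"wz":0,"gripper":30},
])

```text
time: 32.2
tool_pos: [0.5062, 0.0165, 0.1142]
ee_rot: [1.873, 2.52, -0.002]
contact_force: [0.1, 1.5, -0.9]
gripper_width: 0.464
```

Run:
```python
from h import *
r=robot.observe();print(r['tool_pos'],r['contact_force'],r['ft_torque'])
im,p=snap('wrist','w20')
a=cv2.resize(im[190:330,190:330],None,fx=4,fy=4,interpolation=cv2.INTER_CUBIC); cv2.imwrite('pics/z20.png',np.clip(a[:,:,::-1].astype(int)*2,0,255).astype(np.uint8))
```

```text
[0.50622883 0.01653654 0.11422547] [ 0.08808668  1.45903987 -0.88538844] [ 0.1275841  -0.00747236 -0.00212444]
```

View pics/z20.png

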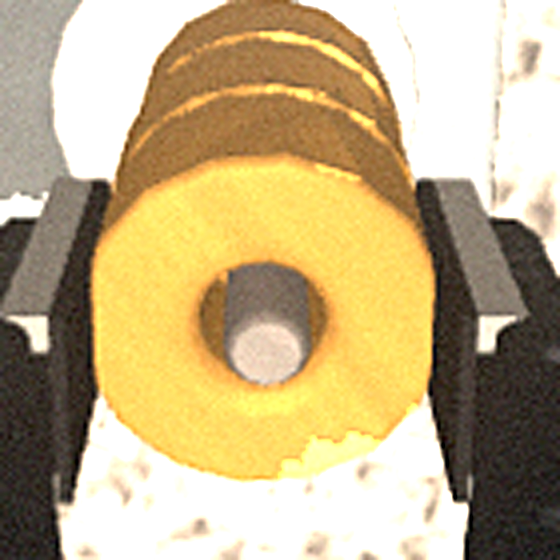

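servo_tool([
  {"tx":0.7,"ty":0,"tz":0,"wx":0,"wy":0,"wz":0,"gripper":30},
  {"tx":0,"ty":0,"tz":0,"wx":0,"wy":0,"wz":0,"gripper":62},
  {"tx":0,"ty":0,"tz":0,"wx":0,"wy":0,"wz":0,"gripper":62},
  {"tx":0,"ty":0,"tz":0,"wx":0,"wy":0,"wz":0,"gripper":62},
  {"tx":0,"ty":0,"tz":0,"wx":0,"wy":0,"wz":0,"gripper":62},
  {"tx":0,"ty":0,"tz":-8,"wx":0,"wy":0,"wz":0,"gripper":62},
  {"tx":0,"ty":0,"tz":-25,"wx":0,"wy":0,"wz":0,"gripper":62},
  {"tx":0,"ty":0,"tz":-40,"wx":0,"wy":0,"wz":0,"gripper":62},
  {"tx":0,"ty":0,"tz":-40,"wx":0,"wy":0,"wz":0,"gripper":62},
  {"tx":0,"ty":0,"tz":-30,"wx":0,"wy":0,"wz":0,"gripper":62},
])

```text
time: 33.25
tool_pos: [0.5063, 0.0171, 0.2599]
ee_rot: [1.873, 2.518, 0.0]
contact_force: [0.8, 0.5, 0.0]
gripper_width: 0.727
```

Run:
```python
from h import *
for i in range(4): robot.camera('scene')
snap('wrist','w21')
plan2([.40,.18,.168],106.6,-35,8)
```

```text
n 8 t mm/row [25.72 -6.76  4.64] w deg/row [ 2.000e-03 -4.364e+00  2.200e-02]
```

View pics/w21.png

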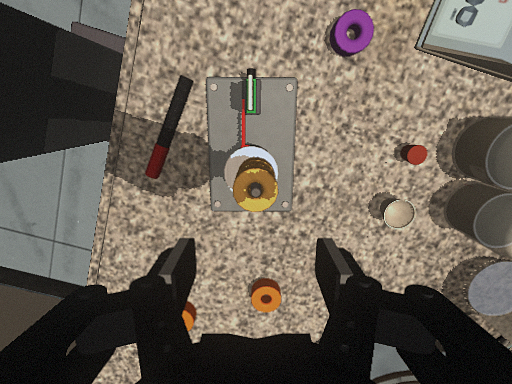

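The three rings are stacked on the post. Next I'll check the pointer from the same side views.

servo_tool([
  {"tx":26,"ty":-7,"tz":4.2,"wx":0,"wy":-4.4,"wz":0,"gripper":62},
  {"tx":26,"ty":-7,"tz":4.2,"wx":0,"wy":-4.4,"wz":0,"gripper":62},
  {"tx":26,"ty":-7,"tz":4.2,"wx":0,"wy":-4.4,"wz":0,"gripper":62},
  {"tx":26,"ty":-7,"tz":4.2,"wx":0,"wy":-4.4,"wz":0,"gripper":62},
  {"tx":26,"ty":-7,"tz":4.2,"wx":0,"wy":-4.4,"wz":0,"gripper":62},
  {"tx":26,"ty":-7,"tz":4.2,"wx":0,"wy":-4.4,"wz":0,"gripper":62},
  {"tx":26,"ty":-7,"tz":4.2,"wx":0,"wy":-4.4,"wz":0,"gripper":62},
  {"tx":26,"ty":-7,"tz":4.2,"wx":0,"wy":-4.4,"wz":0,"gripper":62},
  {"tx":0,"ty":0,"tz":0,"wx":0,"wy":0,"wz":0,"gripper":62},
  {"tx":0,"ty":0,"tz":0,"wx":0,"wy":0,"wz":0,"gripper":62},
])

```text
time: 34.5
tool_pos: [0.397, 0.1815, 0.1692]
ee_rot: [1.548, 2.09, -0.5]
contact_force: [-0.2, -0.2, 0.6]
gripper_width: 0.723
```

servo_tool([
  {"tx":5.5,"ty":0.6,"tz":7.7,"wx":0,"wy":-3.3,"wz":0,"gripper":62},
  {"tx":5.5,"ty":0.6,"tz":7.7,"wx":0,"wy":-3.3,"wz":0,"gripper":62},
  {"tx":5.5,"ty":0.6,"tz":7.7,"wx":0,"wy":-3.3,"wz":0,"gripper":62},
  {"tx":5.5,"ty":0.6,"tz":7.7,"wx":0,"wy":-3.3,"wz":0,"gripper":62},
  {"tx":5.5,"ty":0.6,"tz":7.7,"wx":0,"wy":-3.3,"wz":0,"gripper":62},
  {"tx":5.5,"ty":0.6,"tz":7.7,"wx":0,"wy":-3.3,"wz":0,"gripper":62},
  {"tx":0,"ty":0,"tz":0,"wx":0,"wy":0,"wz":0,"gripper":62},
  {"tx":0,"ty":0,"tz":0,"wx":0,"wy":0,"wz":0,"gripper":62},
  {"tx":0,"ty":0,"tz":0,"wx":0,"wy":0,"wz":0,"gripper":62},
  {"tx":0,"ty":0,"tz":0,"wx":0,"wy":0,"wz":0,"gripper":62},
])

```text
time: 35.5
tool_pos: [0.4039, 0.1746, 0.1156]
ee_rot: [1.36, 1.824, -0.706]
contact_force: [-0.6, -0.4, -1.0]
gripper_width: 0.73
```

Run:
```python
from h import *
r=robot.observe();print(r['tool_pos'],r['joint_vel'].round(3),r['contact_force'])
im,p=snap('wrist','w22'); snap('top','t22')
u,v=proj(p,[.4787,.0985,.045]).astype(int)
a=cv2.resize(im[v-45:v+45,u-50:u+50],None,fx=7,fy=6.6,interpolation=cv2.INTER_CUBIC); cv2.imwrite('pics/z22.png',np.clip(a[:,:,::-1].astype(int)*2,0,255).astype(np.uint8)); print(u-50,v-45)
```

```text
[0.40391142 0.17464098 0.11562905] [-0.007  0.004 -0.004 -0.002 -0.     0.001 -0.003] [-0.60809132 -0.3938462  -1.03625402]
261 145
```

View pics/z22.png

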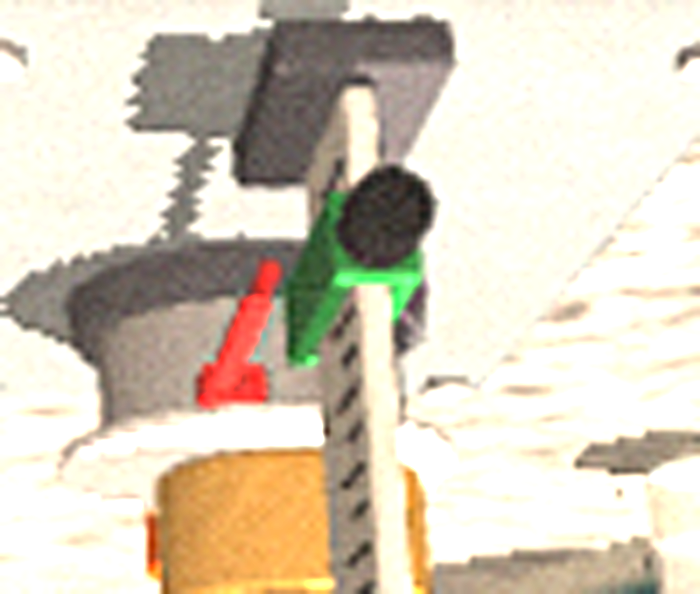

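View pics/t22.png

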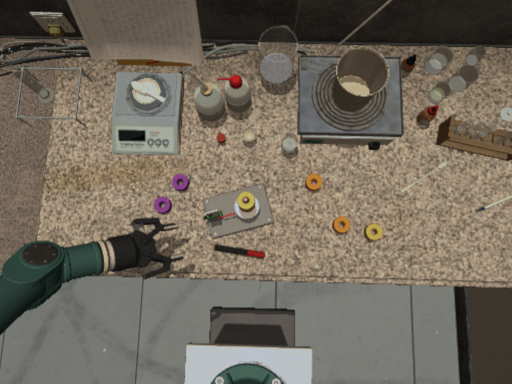

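Run:
```python
from h import *
P=load('w22')[1]
o=np.array([.5035,.0152]);a=np.radians(106.6);ey=np.array([np.cos(a),np.sin(a)])
def Y(n,x,y,yy):
    c,d=ray(P,(261+x/7-.5,145+y/6.6-.5)); t=(yy/1e3-(c[:2]-o)@ey)/(d[:2]@ey); print(n,'z %.1f'%((c+t*d)[2]*1e3))
Y('tip',270,270,85);Y('top near',335,278,103);Y('top far',290,362,70);Y('bot near',332,195,103);Y('bot far',288,290,70)
print(robot.job_done(), robot.observe()['time'])
```

```text
tip z 39.4
top near z 47.2
top far z 47.5
bot near z 36.1
bot far z 36.8
the job is handed in; nothing more can be done
the job is handed in; nothing more can be done
```

I threaded three brass rings over the guide post, one at a time, and the pointer now rests level with the green clip. I handed the job in at about 36 s.

- **Pointer after three rings:** the tip is at about 39.4 mm and the clip centre at about 42 mm, so it sits roughly 2.5 mm low, inside the 6 mm allowed.
- **Why three:** with two rings the tip was about 6.5 to 7 mm above the clip centre. My measurements from two angles put it just outside the limit, so that call was fairly close.
- **Contact with the scale:** the forces I read while threading stayed within about 2 N. All three rings slid onto the post at the first try.
- **Everything else:** the last top view shows the fourth brass ring still on the bench. The purple and orange look-alikes and the other items look undisturbed, and the gripper is clear of everything.

Measurement noise was 1 to 2 mm, and none of the final checks failed.

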